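# Press a paddle under a weighted roller

## Robot

A 6-joint arm with a two-finger parallel gripper is mounted at the origin on the work surface. World frame = base frame: x ahead of the robot, y to its left, z up, the work surface at z = 0. Lengths are in m, angles in rad, forces in N, time in s.
With the tool pointing down it reaches from about 0.275 to 0.725 m from the base axis. Payload 15.9 kg.
Tool frame: the origin (TCP) lies at the centre of the arm's flange, where the gripper is bolted on; the fingertips stand 173 mm ahead of it and the grasp point (between the pads) lies 155 mm ahead of it (robot.tcp_to_grasp is the z of the grasp point in the tool frame, in m); z points along the fingers, y is the line along which they close (so a half turn about z gives the same grasp; the last joint's range is limited). The gripper opens to 85 mm and grips with 20 to 120 N. Pads are 22 mm wide; open, the fingers measure 114 mm over their backs; the gripper's body (76 mm by 85 mm) begins 54 mm behind the grasp point. The pads swing forward as they close: fully open they stand 13 mm farther back than shut.
Start: joints at [-1.182, 0.213, -0.034, 1.323, 0, 1.571], TCP at [0.19, -0.463, 0.405] pointing down, gripper open.
Joint ranges: [-2.98, 2.98], [-0.74, 1.72], [-1.14, 1.35], [-2.1, 2.04], [-1.57, 1.44], [-3.14, 3.14]. Speed limits (rad/s): [1.89, 1.89, 2.39, 2.57, 3.14, 3.14].

## Interface

Orientations are given as a rotation vector (axis times angle).
In Python, from station import robot gives the robot as it stands. The module is installed in compiled form; this text tells all that it offers.
- The arm moves only by the tool servo_tool, never from a script. Its argument "increments" is a list of rows, each an object of numbers: "claw": the opening, from 0 (shut) to 1 (fully open); "tx", "ty", "tz": the shift along the world's x, y, z in cm; "rx", "ry", "rz": the turn, a rotation vector about the world's x, y, z in rad. A call has 1 to 5 rows; each row shifts and turns the commanded pose from where the row before left it; what a row does not reach is not made up. A row lasts 1/10 s, in which the tool goes at most 50 mm and 8.59 degrees, less where a joint would pass 70% of its speed; a pose out of reach is approached as far as the arm can. A call with a gripper value outside its range is refused whole. The fingers move at their own pace and stop on an object; "force" is the grip in N (left out, the last holds). Time passes only in rows, so rows that do not move let the fingers close. It gives the time, the measured TCP pose, the force, the opening and the grip force at its end, in the units of the state.
- robot.get_state(): the state, without advancing time (a new reading comes with each control period).
- robot.snapshot(name): name is "scene" or "top" or "wrist"; returns a dict with "pixels" (480x640x3 uint8, blue, green, red), "fov_y" (degrees; the focal length in pixels is half the picture's height over the tangent of half this angle, whatever the lens; pixels are square), "cx", "cy" (the principal point, pixels), "R" (3x3) and "t" (3): a world point X has camera coordinates R X + t. Camera axes: x right, y down, z forward; pixel columns grow to the right and rows downward; lengths in m; the calibration is good to about 2 mm. A picture is of the moment at which its call begins. There is no depth.
- robot.job_done(): hands the job in; it is judged then, once.
The state is a dict: "time": time; "qpos": joint angles; "joint_velocities": joint speeds; "joint_torque": joint torques, N m; "tcp_pos": TCP position; "eef_rot": TCP orientation; "force": force on the tool from outside, world axes, zero at the start; "wrist_torque": the same for the moment, N m; "grip_width": opening from 0.0 (shut) to 1.0 (fully open); "gripper_force": force on a finger pad.
Only numpy, scipy, OpenCV 4.12 (cv2) and the standard library are available. Lean on these libraries where they do the work, as an engineer would, in place of code of your own. Each camera call takes 0.05 s, during which the arm holds its last target. There are 200 camera calls.

## Task

Lay the bare paddle flat on the press bed, blade centred on the white disc and handle pointing straight out over the front edge, and stand every brass weight that is there upright in the weight pan. Only then switch the isolator on, push the treadle fully down and hold it there for about five seconds with the paddle and weights still in place, let it come up, and switch the isolator off again. Finally lay the paddle flat back on the cork rest, centred with its handle clear over an edge, leaving the weights in the pan and all the other things on the bench alone.

Things in the scene. Friction and masses are not known exactly. Their poses are not given: they have to be found in the camera images.
- paddle: bare five-ply limba paddle, 85 g. Round blade 150 mm across, 6 mm thick; straight handle 28 wide, 22 thick, from 78 to 178 mm from the blade's centre along -x, 8 mm proud of both blade faces, so it must overhang an edge for the blade to lie flat. Origin: centre of the blade's underside, z up. Mass centre 25 mm towards the handle. Starts on the cork rest, handle roughly towards the robot
- weight_a: brass disc weight with a grip knob, about 0.3 kg: disc 50 mm across and 14 mm high, on it a plain round knob 20 mm across whose top is 42 mm above the underside. Origin: centre of the underside; z up. May be absent (then None): two or three weights are present, standing on the bench at the right front at the start
- weight_b: brass disc weight with a grip knob, about 0.3 kg: disc 50 mm across and 14 mm high, on it a plain round knob 20 mm across whose top is 42 mm above the underside. Origin: centre of the underside; z up. May be absent (then None): two or three weights are present, standing on the bench at the right front at the start
- weight_c: brass disc weight with a grip knob, about 0.3 kg: disc 50 mm across and 14 mm high, on it a plain round knob 20 mm across whose top is 42 mm above the underside. Origin: centre of the underside; z up. May be absent (then None): two or three weights are present, standing on the bench at the right front at the start
- bed_mark (a point): centre of the white inlaid disc (120 mm across) on top of the press's flat bed, 25 mm above the bench. x points from the bed's front edge (robot side, 60 mm from this point) back towards the drum, y left, z up. Rails 11 mm higher than the bed run along both sides, inner faces 100 mm from the centre line
- carriage (a joint): travel of the green drum carriage towards the robot, m: 0 = parked, the 60 mm steel drum's axis 135 mm behind bed_mark along its x, top 101 mm above the bench; red crank on its left side out to 185 mm, 135 mm high. The treadle rolls it 0.12 m forwards, 3 mm clear above a paddle's blade, and it rolls back when the treadle is let go
- pan (a point): centre of the grey floor of the weight pan, a green tray fixed on the right of the press bed; floor 20 mm above the bench, inside 220 mm along x by 80 mm along y, lip 8 mm high above the floor. Axes as the bed's. Three weights fit side by side in a row along x, 66 mm apart
- rest_top (a point): centre of the top face of the square cork rest, 120 x 120 mm, top 30 mm above the bench, at the left; x is the direction from the robot's side to the far side, square to its edges
- isolator (a joint): angle of the press's isolator toggle, rad: 0 = off (leaning to the -x of its box, over the white bar), 1.0 = on (leaning to +x, over the green bar). Weighted ball: past half way it drops over to the nearer end stop by itself and stays there; it takes about 1 N at the ball to start it, easing to nothing half way
- isolator_ball (a point): centre of the red ball (26 mm across) at the end of the isolator's lever, 75 mm from the pivot, about 94 mm above the bench at either end stop and 103 mm half way. The lever rod is 12 mm thick
- isolator_pivot (a point): pivot of the lever on the grey isolator box (90 mm along x, 60 mm along y, 30 mm high), 28 mm above the bench over the box's centre; the lever swings in this point's x-z plane, x being the off-to-on direction, away from the robot
- treadle (a joint): angle of the hand treadle, rad: 0 = up, 0.28 = fully down on its stop. A spring lifts it; at the pad it takes about 5 N to start and 9 N to hold down, and it moves with some drag
- treadle_pad (a point): middle of the black ribbed pad on top of the treadle plate (56 mm wide), 95 mm from the hinge, on the plate's top face; x points level towards the hinge at its far end, away from the robot, when up. About 53 mm above the bench when up; fully down it is 27 mm above the bench and about 6 mm nearer the robot (the plate is then level)
- walnut_roller: bystander, to be left alone: walnut hand roller (roll 36 mm thick, 90 mm wide, wire frame, walnut grip), lying at the right rear
- squeegee: bystander, to be left alone: clear amber plastic squeegee, flat plate 70 x 110 x 6 mm, at the right front
- glue_jar: bystander, to be left alone: closed glue jar, 64 mm across, 100 mm tall, at the far right
- edge_tape: bystander, to be left alone: blue roll of edge tape, 90 mm across, 12 mm high, at the left rear
- red_paddle: bystander, to be left alone: finished paddle with red rubber, at the far left
- ball_carton: bystander, to be left alone: cardboard ball carton 50 x 130 x 45 mm, at the left front
Things that resemble listed ones, but are neither listed nor needed, are in the scene too. What is shaped like the part that bears isolator but orange is not meant.

How it is judged:
By the outcome, as a careful person would: the job done as asked, in the order asked, and still so for the second after the job is handed in, with the robot touching nothing.
Of weight_a, weight_b, weight_c only 2 to 3 are there at a start; the rules pass over those that are not, and their reading is None.
At some moment in a run one of paddle, weight_a, weight_b, weight_c may be knocked a few centimetres aside while the robot is not near it.
It also fails if it takes over 200 s, if anything falls off the work surface, if the arm or the gripper's body presses on something with over 40 N, if the wrist force passes 120 N, or if a joint passes its speed limit or range.

## Working session

There is one attempt and no reset: what is moved stays moved. The work goes in short steps, Python scripts to look and compute and a tool call to move; the robot and the scene stay as the last step left them, time stands still between calls to the robot, and variables do not carry over. Pictures are saved under pics/ and viewed, at most 14 in all, crops included, and the job is handed in when it is done.

Besides the shell and the picture viewer there is one more tool, called by a JSON object that holds its "method" and its "body", one argument or row to a line. servo_tool: Moves the arm, as the interface text tells. Its arguments: {"type":"object","properties":{"increments":{"type":"array"},"force":{"type":"number"}},"required":["increments"]}

```bash
mkdir -p pics
cat > h.py <<'E'
import numpy as np, cv2
from station import robot
def snap(name, fn=None):
    s=robot.snapshot(name)
    if fn: cv2.imwrite('pics/'+fn+'.png', s['pixels'])
    import pickle; pickle.dump({k:s[k] for k in s}, open('pics/'+(fn or name)+'.pkl','wb'))
    return s
def load(fn):
    import pickle; return pickle.load(open('pics/'+fn+'.pkl','rb'))
def ray(s,u,v,z):
    f=240/np.tan(np.radians(s['fov_y'])/2); R=np.array(s['R']); t=np.array(s['t'])
    d=R.T@np.array([(u-s['cx'])/f,(v-s['cy'])/f,1]); c=-R.T@t
    return np.round(c+d*(z-c[2])/d[2],4)
def proj(s,X):
    f=240/np.tan(np.radians(s['fov_y'])/2); p=np.array(s['R'])@np.array(X)+np.array(s['t'])
    return np.round([s['cx']+f*p[0]/p[2], s['cy']+f*p[1]/p[2]],1)
def crop(fn,x0,y0,x1,y1,k,out):
    im=cv2.imread('pics/'+fn+'.png')[y0:y1,x0:x1]; cv2.imwrite('pics/'+out+'.png',cv2.resize(im,None,fx=k,fy=k,interpolation=cv2.INTER_CUBIC))
E
python3 - <<'E'
from h import *
for n in ['top','scene']:
    s=snap(n,n+'0'); print(n,s['fov_y'],s['cx'],s['cy'],(-np.array(s['R']).T@np.array(s['t'])).round(3),np.array(s['R']).round(2).tolist())
print(robot.get_state())
E
```

```text
top 45.39439729727868 319.7458139160828 240.65872175121916 [0.288 0.012 1.621] [[-0.0, -1.0, 0.01], [-0.99, 0.0, -0.15], [0.15, -0.01, -0.99]]
scene 45.563653331144465 312.80099495847435 238.73934966996143 [ 1.216 -0.477  1.322] [[0.61, 0.79, -0.01], [0.65, -0.51, -0.57], [-0.46, 0.34, -0.82]]
{'time': 0.1, 'qpos': array([-1.18200023e+00,  2.13319128e-01, -3.49579350e-02,  1.32349605e+00,
        1.58404452e-06,  1.57084112e+00]), 'joint_velocities': array([ 0.00201538, -0.00298606,  0.00031336,  0.00139989,  0.00016871,
        0.00034651]), 'joint_torque': array([-1.52717752e-03, -6.87259340e+01,  4.87799871e+01,  1.23945315e-02,
       -3.40879683e-05,  5.69845866e-06]), 'tcp_pos': array([ 0.18949183, -0.4625714 ,  0.40427472]), 'eef_rot': array([-3.08149096e+00, -6.06625957e-01,  2.93899784e-04]), 'force': array([ 0.62700585, -0.34094496, -0.52329922]), 'wrist_torque': array([ 0.02242022,  0.00566077, -0.00474513]), 'gripper_force': 0.0, 'grip_width': 0.9969802167720362}
```

View pics/top0.png

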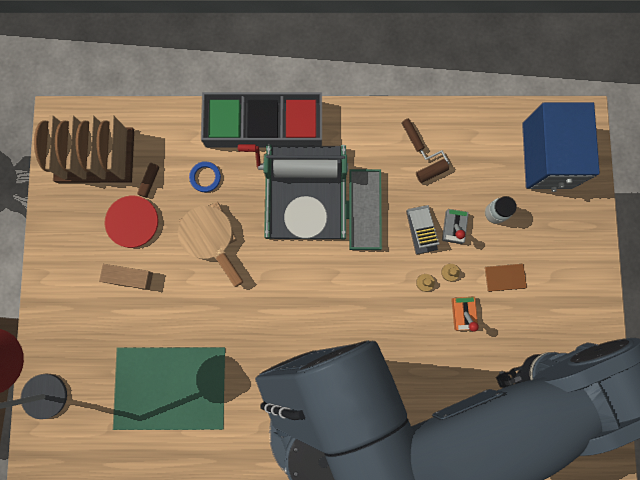

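View pics/scene0.png

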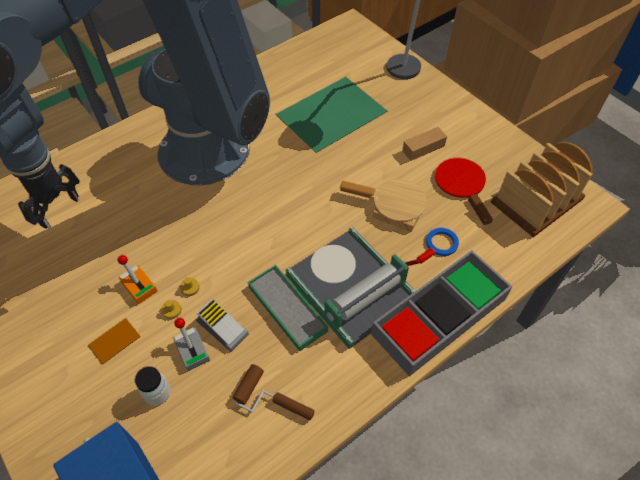

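The top view shows:
- **Bare paddle:** on the cork rest at (205,230), handle end about (238,283).
- **Press:** bed disc at (305,216), pan at (366,210).
- **Treadle:** at (423,230).
- **Isolator candidates:** grey (456,226) and orange (466,314). The grey one is the right one.
- **Weights:** (427,283) and (452,272).
- **Paddle lookalikes:** red paddle (131,221), and paddles in the rack (80,150).

I'll check these in close crops.

Run:
```python
from h import *
crop('top0',165,130,400,300,3.4,'c1'); crop('top0',395,180,545,340,3.7,'c2')
```

```text
(no output)
```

View pics/c1.png

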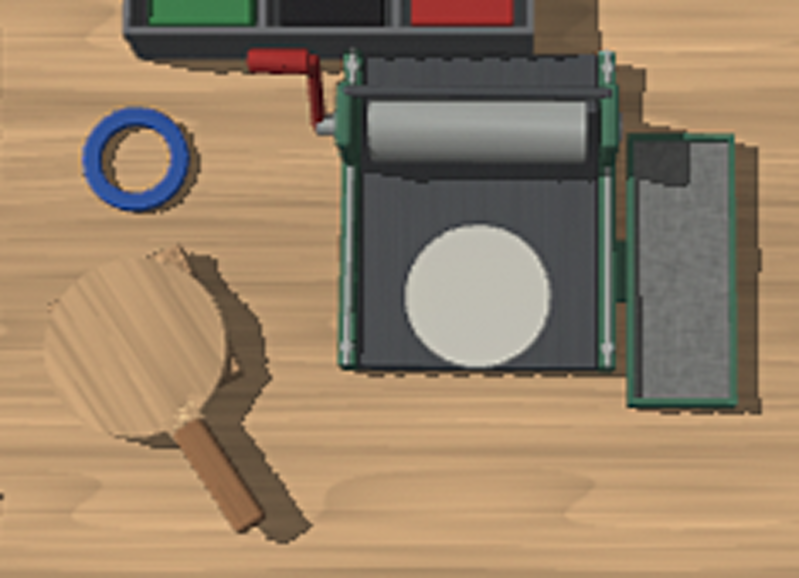

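View pics/c2.png

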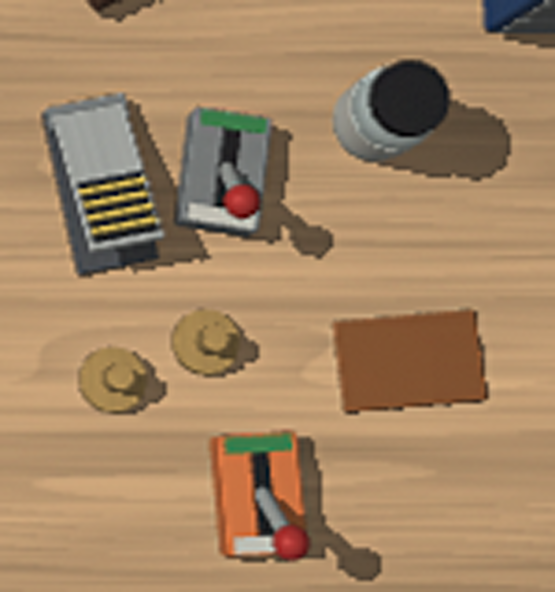

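Crop c1 shows the blade centre at (137,345), the handle end at about (248,522), the disc centre at (478,295) and the pan floor spanning (637..725, 143..400). Crop c2 shows weights at (118,378) and (208,342), the grey isolator ball at (241,200) and the treadle pad at about (118,207). The orange isolator is the decoy.

Run:
```python
from h import *
s=load('top0')
a=lambda x,y,z: ray(s,165+x/3.4,130+y/3.4,z)
b=lambda x,y,z: ray(s,395+x/3.7,180+y/3.7,z)
def P(n,p): print(n,p)
P('blade',a(137,345,.036)); P('hend',a(248,522,.044)); P('hroot',a(190,425,.044))
P('disc',a(478,295,.025)); P('discL/R',[a(405,295,.025),a(551,295,.025)]); P('disc t/b',[a(478,224,.025),a(478,367,.025)])
P('railL front, rear',[a(348,362,.036),a(350,60,.036)]);P('railR',[a(607,362,.036),a(607,60,.036)])
P('pan outer corners',[a(628,136,.028),a(734,136,.028),a(737,405,.028),a(628,406,.028)])
P('wA knob',b(121,374,.042)); P('wA disc',b(117,378,.014)); P('wB knob',b(212,338,.042)); P('wB disc',b(208,342,.014))
P('ball',b(241,200,.094)); P('box corners',[b(193,110,.03),b(270,118,.03),b(260,232,.03),b(180,223,.03)])
P('treadle rib corners',[b(80,185,.06),b(145,175,.06),b(158,232,.053),b(92,248,.053)])
P('treadle top',[b(48,115,.07),b(122,97,.07)])
P('cork',[a(178,248,.03),a(50,302,.03),a(237,372,.03)])
st=robot.get_state(); print(st['tcp_pos'])
```

```text
blade [0.5484 0.3221 0.036 ]
hend [0.4021 0.2271 0.044 ]
hroot [0.4811 0.2757 0.044 ]
disc [0.5919 0.0419 0.025 ]
discL/R [array([0.592 , 0.1026, 0.025 ]), array([ 0.5918, -0.0188,  0.025 ])]
disc t/b [array([0.6523, 0.042 , 0.025 ]), array([0.5313, 0.0419, 0.025 ])]
railL front, rear [array([0.5339, 0.1485, 0.036 ]), array([0.791 , 0.1495, 0.036 ])]
railR [array([ 0.5335, -0.0644,  0.036 ]), array([ 0.7908, -0.0667,  0.036 ])]
pan outer corners [array([ 0.7271, -0.0842,  0.028 ]), array([ 0.727 , -0.1734,  0.028 ]), array([ 0.4987, -0.1717,  0.028 ]), array([ 0.4981, -0.0818,  0.028 ])]
wA knob [ 0.4078 -0.2951  0.042 ]
wA disc [ 0.4069 -0.2975  0.014 ]
wB knob [ 0.4345 -0.364   0.042 ]
wB disc [ 0.4341 -0.3675  0.014 ]
ball [ 0.5306 -0.3765  0.094 ]
box corners [array([ 0.6105, -0.3587,  0.03  ]), array([ 0.6042, -0.4174,  0.03  ]), array([ 0.5162, -0.4063,  0.03  ]), array([ 0.5232, -0.3457,  0.03  ])]
treadle rib corners [array([ 0.5475, -0.2653,  0.06  ]), array([ 0.555 , -0.3141,  0.06  ]), array([ 0.513 , -0.3239,  0.053 ]), array([ 0.501 , -0.2742,  0.053 ])]
treadle top [array([ 0.5988, -0.2411,  0.07  ]), array([ 0.6124, -0.2967,  0.07  ])]
cork [array([0.6311, 0.2914, 0.03  ]), array([0.5856, 0.3962, 0.03  ]), array([0.5267, 0.2404, 0.03  ])]
[ 0.18949183 -0.4625714   0.40427472]
```

{"method": "servo_tool", "body": {
  "increments": [
    {"tx": 1.1,"ty": 0.8,"tz": 0,"rz": 0.145,"claw": 0.6},
    {"tx": 1.1,"ty": 0.8,"tz": 0,"rz": 0.145,"claw": 0.6},
    {"tx": 1.1,"ty": 0.8,"tz": 0,"rz": 0.145,"claw": 0.6},
    {"tx": 1.1,"ty": 0.8,"tz": 0,"rz": 0.145,"claw": 0.6},
    {"tx": 1.1,"ty": 0.8,"tz": 0,"rz": 0.145,"claw": 0.6}
  ],
  "force": 40
}}

```text
invalid input
```

{"method": "servo_tool", "body": {
  "increments": [
    {"tx": 1.1,"ty": 0.8,"tz": -0.5,"rz": 0.145},
    {"tx": 1.1,"ty": 0.8,"tz": -0.5,"rz": 0.145},
    {"tx": 1.1,"ty": 0.8,"tz": -0.5,"rz": 0.145},
    {"tx": 1.1,"ty": 0.8,"tz": -0.5,"rz": 0.145},
    {"tx": 1.1,"ty": 0.8,"tz": -0.5,"rz": 0.145}
  ]
}}

```text
invalid input
```

{"method": "servo_tool", "body": {
  "increments": [
    {"tx": 1.1,"ty": 0.8,"tz": -0.5,"rz": 0.145},
    {"tx": 1.1,"ty": 0.8,"tz": -0.5,"rz": 0.145},
    {"tx": 1.1,"ty": 0.8,"tz": -0.5,"rz": 0.145},
    {"tx": 1.1,"ty": 0.8,"tz": -0.5,"rz": 0.145},
    {"tx": 1.1,"ty": 0.8,"tz": -0.5,"rz": 0.145}
  ]
}}

```text
invalid input
```

{"method": "servo_tool", "body": {
  "increments": [
    {"tx": 1.1,"ty": 0.8,"tz": -0.5,"rz": 0.145},
    {"tx": 1.1,"ty": 0.8,"tz": -0.5,"rz": 0.145},
    {"tx": 1.1,"ty": 0.8,"tz": -0.5,"rz": 0.145},
    {"tx": 1.1,"ty": 0.8,"tz": -0.5,"rz": 0.142},
    {"tx": 0.9,"ty": 1.4,"tz": -0.5}
  ]
}}

```text
invalid input
```

Run:
```python
from h import *
s=snap('wrist','w1'); t=snap('top','top1'); st=robot.get_state(); print(st['tcp_pos'],st['eef_rot'],st['time'],st['grip_width'],st['qpos'].round(2))
print('predicted px A,B', proj(s,[.4073,-.2965,.042]),proj(s,[.4343,-.366,.042]))
cv2.imwrite('pics/w1t.png',np.hstack([cv2.resize(s['pixels'],(400,300)),cv2.resize(t['pixels'],(400,300))]))
```

```text
[ 0.18951842 -0.46259797  0.40442863] [-3.08177495e+00 -6.06789843e-01  2.22181361e-04] 0.2 1.0046374420749076 [-1.18  0.21 -0.03  1.32 -0.    1.57]
predicted px A,B [ 215.4 -167.3] [ 324.6 -164.8]
```

View pics/w1t.png

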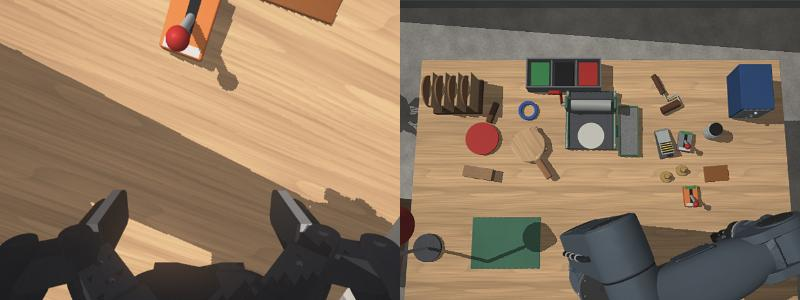

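The picture shows the arm hasn't moved because the call was refused. I'll find out which keys a row needs.

{"method": "servo_tool", "body": {
  "increments": [
    {"claw": 0.6,"tx": 1.1,"ty": 0.8,"tz": 0,"rx": 0,"ry": 0,"rz": 0.145},
    {"claw": 0.6,"tx": 1.1,"ty": 0.8,"tz": 0,"rx": 0,"ry": 0,"rz": 0.145}
  ],
  "force": 40
}}

```text
time: 0.4
tcp_pos: [0.2116, -0.4465, 0.4045]
eef_rot: [-2.959, -1.053, 0.0]
force: [0.7, -0.3, -0.0]
grip_width: 0.69
gripper_force: 0.0
```

{"method": "servo_tool", "body": {
  "increments": [
    {"claw": 0.6,"tx": 1.1,"ty": 0.8,"tz": -0.5,"rx": 0,"ry": 0,"rz": 0.145},
    {"claw": 0.6,"tx": 1.1,"ty": 0.8,"tz": -0.5,"rx": 0,"ry": 0,"rz": 0.145},
    {"claw": 0.6,"tx": 1.1,"ty": 0.8,"tz": -0.5,"rx": 0,"ry": 0,"rz": 0.145},
    {"claw": 0.6,"tx": 1.1,"ty": 0.8,"tz": -0.5,"rx": 0,"ry": 0,"rz": 0.145},
    {"claw": 0.6,"tx": 1.1,"ty": 0.8,"tz": -0.5,"rx": 0,"ry": 0,"rz": 0.145}
  ]
}}

```text
time: 0.9
tcp_pos: [0.2669, -0.4063, 0.3794]
eef_rot: [-2.393, -2.035, -0.0]
force: [1.0, 0.1, -0.9]
grip_width: 0.599
gripper_force: 0.0
```

{"method": "servo_tool", "body": {
  "increments": [
    {"claw": 0.6,"tx": 1.1,"ty": 0.8,"tz": -0.5,"rx": 0,"ry": 0,"rz": 0.145},
    {"claw": 0.6,"tx": 1.1,"ty": 0.8,"tz": -0.5,"rx": 0,"ry": 0,"rz": 0.145},
    {"claw": 0.6,"tx": 1.1,"ty": 0.8,"tz": -0.5,"rx": 0,"ry": 0,"rz": 0.145},
    {"claw": 0.6,"tx": 1.1,"ty": 0.8,"tz": -0.5,"rx": 0,"ry": 0,"rz": 0.145},
    {"claw": 0.6,"tx": 1.1,"ty": 0.8,"tz": -0.5,"rx": 0,"ry": 0,"rz": 0.145}
  ]
}}

```text
time: 1.4
tcp_pos: [0.3219, -0.3663, 0.3544]
eef_rot: [-1.515, -2.752, -0.0]
force: [-0.7, -0.7, -1.2]
grip_width: 0.599
gripper_force: 0.0
```

{"method": "servo_tool", "body": {
  "increments": [
    {"claw": 0.6,"tx": 1.1,"ty": 0.8,"tz": -0.5,"rx": 0,"ry": 0,"rz": 0.145},
    {"claw": 0.6,"tx": 1.1,"ty": 0.8,"tz": -0.5,"rx": 0,"ry": 0,"rz": 0.145},
    {"claw": 0.6,"tx": 1.1,"ty": 0.8,"tz": -0.5,"rx": 0,"ry": 0,"rz": 0.145},
    {"claw": 0.6,"tx": 1.1,"ty": 0.8,"tz": -0.5,"rx": 0,"ry": 0,"rz": 0.145},
    {"claw": 0.6,"tx": 1.1,"ty": 0.8,"tz": -0.5,"rx": 0,"ry": 0,"rz": 0.145}
  ]
}}

```text
time: 1.9
tcp_pos: [0.3769, -0.3263, 0.3294]
eef_rot: [-0.441, -3.11, -0.0]
force: [-0.5, 0.2, -0.4]
grip_width: 0.6
gripper_force: 0.0
```

{"method": "servo_tool", "body": {
  "increments": [
    {"claw": 0.6,"tx": 1.1,"ty": 0.8,"tz": -0.5,"rx": 0,"ry": 0,"rz": 0.145},
    {"claw": 0.6,"tx": 1.1,"ty": 0.8,"tz": -0.5,"rx": 0,"ry": 0,"rz": 0.142},
    {"claw": 0.6,"tx": 0.9,"ty": 1.4,"tz": -0.5,"rx": 0,"ry": 0,"rz": 0}
  ]
}}

```text
time: 2.2
tcp_pos: [0.408, -0.2966, 0.3143]
eef_rot: [0.007, -3.141, 0.0]
force: [-0.6, -0.1, 0.3]
grip_width: 0.599
gripper_force: 0.0
```

Run:
```python
from h import *
s=snap('wrist','w1'); t=snap('top','top1'); st=robot.get_state(); print(st['tcp_pos'],st['eef_rot'],st['time'],st['grip_width'],st['qpos'].round(2))
print('predicted px A,B', proj(s,[.4073,-.2965,.042]),proj(s,[.4343,-.366,.042]))
cv2.imwrite('pics/w1t.png',np.hstack([cv2.resize(s['pixels'],(400,300)),cv2.resize(t['pixels'],(400,300))]))
```

```text
[ 0.40805227 -0.29548984  0.31397195] [ 1.15324455e-03 -3.14070306e+00 -1.68969292e-03] 2.3 0.6012571954923724 [-0.63  0.26 -0.21  1.11  0.   -0.63]
predicted px A,B [317.5 240.1] [213.4 278.4]
```

View pics/w1t.png

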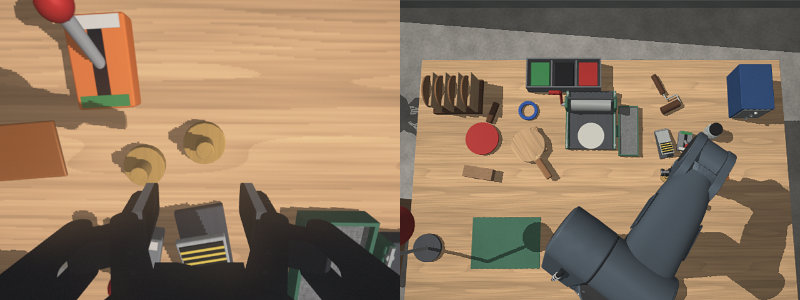

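The wrist view shows A's knob at about (326,237) and B's knob at about (240,256). There's no third weight in the whole front area. B is off the prediction, so I'll take a closer crop.

Run:
```python
from h import *
crop('w1',160,170,400,320,3.2,'w1c')
```

```text
(no output)
```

View pics/w1c.png

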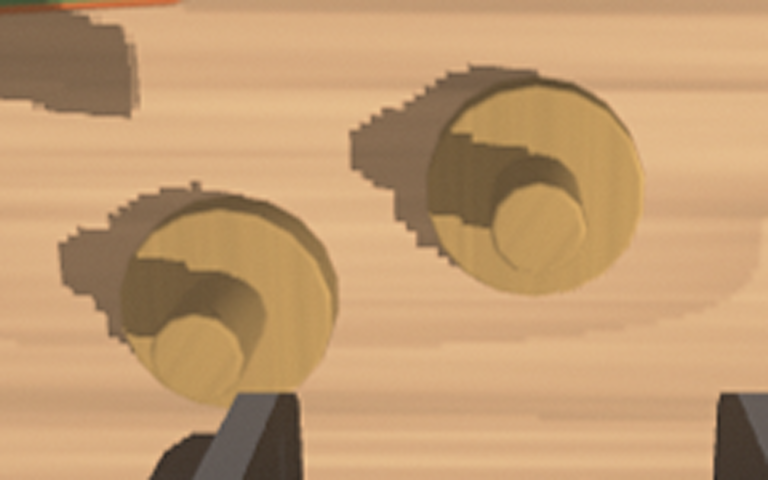

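A's knob top is at crop (538,228) and B's is at (199,358).

Run:
```python
from h import *
s=load('w1')
for n,x,y in [('A',538,228),('B',199,358)]: print(n,ray(s,160+x/3.2,170+y/3.2,.042))
for n,x,y in [('Ad',536,187),('Bd',230,308)]: print(n,ray(s,160+x/3.2,170+y/3.2,.013))
```

```text
A [ 0.408  -0.2896  0.042 ]
B [ 0.4368 -0.3603  0.042 ]
Ad [ 0.407  -0.2893  0.013 ]
Bd [ 0.4363 -0.36    0.013 ]
```

{"method": "servo_tool", "body": {
  "increments": [
    {"claw": 0.6,"tx": 0,"ty": 0.5,"tz": -3,"rx": 0,"ry": 0,"rz": 0},
    {"claw": 0.6,"tx": 0,"ty": 0,"tz": -3,"rx": 0,"ry": 0,"rz": 0},
    {"claw": 0.6,"tx": 0,"ty": 0,"tz": -3,"rx": 0,"ry": 0,"rz": 0},
    {"claw": 0.6,"tx": 0,"ty": 0,"tz": -2.2,"rx": 0,"ry": 0,"rz": 0},
    {"claw": 0.6,"tx": 0,"ty": 0,"tz": -1,"rx": 0,"ry": 0,"rz": 0}
  ]
}}

```text
time: 2.8
tcp_pos: [0.4067, -0.2916, 0.191]
eef_rot: [-0.002, -3.14, -0.002]
force: [-0.1, -0.5, 0.2]
grip_width: 0.602
gripper_force: 0.0
```

{"method": "servo_tool", "body": {
  "increments": [
    {"claw": 0,"tx": 0,"ty": 0,"tz": 0,"rx": 0,"ry": 0,"rz": 0},
    {"claw": 0,"tx": 0,"ty": 0,"tz": 0,"rx": 0,"ry": 0,"rz": 0},
    {"claw": 0,"tx": 0,"ty": 0,"tz": 0,"rx": 0,"ry": 0,"rz": 0},
    {"claw": 0,"tx": 0,"ty": 0,"tz": 0,"rx": 0,"ry": 0,"rz": 0},
    {"claw": 0,"tx": 0,"ty": 0,"tz": 0,"rx": 0,"ry": 0,"rz": 0}
  ],
  "force": 40
}}

```text
time: 3.3
tcp_pos: [0.4079, -0.292, 0.1939]
eef_rot: [0.001, 3.14, -0.002]
force: [-2.2, -0.0, 7.9]
grip_width: 0.217
gripper_force: 40.0
```

Run:
```python
from h import *
st=robot.get_state(); print(st['tcp_pos'],st['grip_width'],st['gripper_force'],st['force'])
```

```text
[ 0.40791966 -0.29203507  0.19391243] 0.21726124593779209 39.97106909751892 [-2.23811851 -0.02705902  7.90273388]
```

{"method": "servo_tool", "body": {
  "increments": [
    {"claw": 0,"tx": 0,"ty": 0,"tz": 1.5,"rx": 0,"ry": 0,"rz": 0},
    {"claw": 0,"tx": 0,"ty": 0,"tz": 2.5,"rx": 0,"ry": 0,"rz": 0},
    {"claw": 0,"tx": 0,"ty": 0,"tz": 3,"rx": 0,"ry": 0,"rz": 0},
    {"claw": 0,"tx": 0,"ty": 0,"tz": 2,"rx": 0,"ry": 0,"rz": 0},
    {"claw": 0,"tx": 1,"ty": 0.6,"tz": 0,"rx": 0,"ry": 0,"rz": 0}
  ]
}}

```text
time: 3.8
tcp_pos: [0.4179, -0.2864, 0.2857]
eef_rot: [0.003, 3.138, -0.005]
force: [0.6, 0.1, -3.7]
grip_width: 0.217
gripper_force: 39.8
```

{"method": "servo_tool", "body": {
  "increments": [
    {"claw": 0,"tx": 2,"ty": 1.4,"tz": 0,"rx": 0,"ry": 0,"rz": 0},
    {"claw": 0,"tx": 2.8,"ty": 2,"tz": 0,"rx": 0,"ry": 0,"rz": 0},
    {"claw": 0,"tx": 3,"ty": 2,"tz": 0,"rx": 0,"ry": 0,"rz": 0},
    {"claw": 0,"tx": 3,"ty": 2,"tz": 0,"rx": 0,"ry": 0,"rz": 0},
    {"claw": 0,"tx": 3,"ty": 2,"tz": 0,"rx": 0,"ry": 0,"rz": 0}
  ]
}}

```text
time: 4.3
tcp_pos: [0.5569, -0.19, 0.2817]
eef_rot: [-0.001, -3.141, -0.001]
force: [0.3, -0.4, -2.5]
grip_width: 0.218
gripper_force: 39.7
```

{"method": "servo_tool", "body": {
  "increments": [
    {"claw": 0,"tx": 3,"ty": 2,"tz": 0,"rx": 0,"ry": 0,"rz": 0},
    {"claw": 0,"tx": 2.8,"ty": 2,"tz": 0,"rx": 0,"ry": 0,"rz": 0},
    {"claw": 0,"tx": 2.4,"ty": 1.6,"tz": 0,"rx": 0,"ry": 0,"rz": 0},
    {"claw": 0,"tx": 1.2,"ty": 0.8,"tz": 0,"rx": 0,"ry": 0,"rz": 0},
    {"claw": 0,"tx": 0,"ty": 0,"tz": 0,"rx": 0,"ry": 0,"rz": 0}
  ]
}}

```text
time: 4.8
tcp_pos: [0.6509, -0.1257, 0.281]
eef_rot: [0.002, -3.141, -0.001]
force: [-0.0, -0.2, -3.8]
grip_width: 0.218
gripper_force: 39.6
```

Run:
```python
from h import *
s=snap('wrist','w2'); st=robot.get_state(); print(st['tcp_pos'],st['grip_width'],st['gripper_force'],st['force'])
cv2.imwrite('pics/w2v.png',s['pixels'])
```

```text
[ 0.64999838 -0.12656032  0.28121474] 0.217182834989362 39.64297413825989 [-9.07305332e-01 -1.79530297e-03 -3.27482350e+00]
```

View pics/w2v.png

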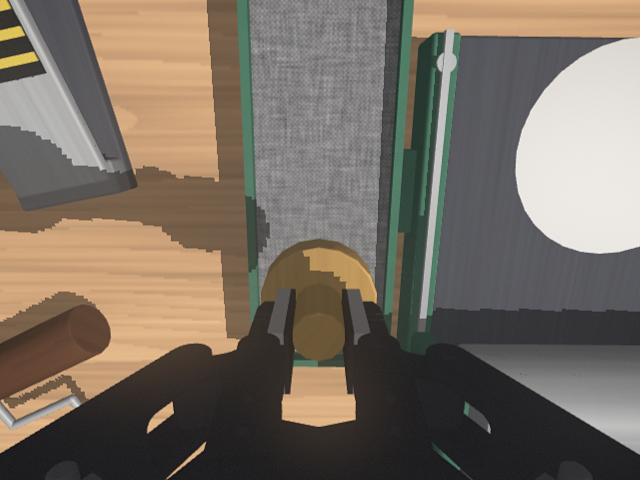

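The view shows weight A held upright, with its disc at (319,290) laterally centred between the pan's inner edges (255..388). Next I lower and release it.

{"method": "servo_tool", "body": {
  "increments": [
    {"claw": 0,"tx": 0,"ty": 0,"tz": -2.5,"rx": 0,"ry": 0,"rz": 0},
    {"claw": 0,"tx": 0,"ty": 0,"tz": -2.4,"rx": 0,"ry": 0,"rz": 0},
    {"claw": 0,"tx": 0,"ty": 0,"tz": -1.2,"rx": 0,"ry": 0,"rz": 0},
    {"claw": 0,"tx": 0,"ty": 0,"tz": -0.5,"rx": 0,"ry": 0,"rz": 0},
    {"claw": 0,"tx": 0,"ty": 0,"tz": 0,"rx": 0,"ry": 0,"rz": 0}
  ]
}}

```text
time: 5.35
tcp_pos: [0.6493, -0.1278, 0.2166]
eef_rot: [-0.002, -3.141, -0.0]
force: [-0.7, -0.3, -3.4]
grip_width: 0.216
gripper_force: 39.7
```

{"method": "servo_tool", "body": {
  "increments": [
    {"claw": 0.5,"tx": 0,"ty": 0,"tz": 0,"rx": 0,"ry": 0,"rz": 0},
    {"claw": 0.5,"tx": 0,"ty": 0,"tz": 0,"rx": 0,"ry": 0,"rz": 0},
    {"claw": 0.5,"tx": 0,"ty": 0,"tz": 0,"rx": 0,"ry": 0,"rz": 0},
    {"claw": 0.5,"tx": 0,"ty": 0,"tz": 2,"rx": 0,"ry": 0,"rz": 0},
    {"claw": 0.5,"tx": 0,"ty": 0,"tz": 3,"rx": 0,"ry": 0,"rz": 0}
  ]
}}

```text
time: 5.85
tcp_pos: [0.649, -0.1276, 0.2662]
eef_rot: [-0.001, -3.139, -0.001]
force: [0.8, 0.8, -0.2]
grip_width: 0.499
gripper_force: 0.0
```

{"method": "servo_tool", "body": {
  "increments": [
    {"claw": 0.6,"tx": 0,"ty": 0,"tz": 3,"rx": 0,"ry": 0,"rz": 0},
    {"claw": 0.6,"tx": -2,"ty": -2,"tz": 0.5,"rx": 0,"ry": 0,"rz": 0},
    {"claw": 0.6,"tx": -3,"ty": -3.2,"tz": 0,"rx": 0,"ry": 0,"rz": 0},
    {"claw": 0.6,"tx": -3,"ty": -3.2,"tz": 0,"rx": 0,"ry": 0,"rz": 0},
    {"claw": 0.6,"tx": -3,"ty": -3.2,"tz": 0,"rx": 0,"ry": 0,"rz": 0}
  ]
}}

```text
time: 6.35
tcp_pos: [0.5384, -0.2445, 0.3024]
eef_rot: [0.0, 3.14, -0.001]
force: [1.6, -1.3, 0.1]
grip_width: 0.602
gripper_force: 0.0
```

{"method": "servo_tool", "body": {
  "increments": [
    {"claw": 0.6,"tx": -3,"ty": -3.2,"tz": 0,"rx": 0,"ry": 0,"rz": 0},
    {"claw": 0.6,"tx": -3,"ty": -3.2,"tz": 0,"rx": 0,"ry": 0,"rz": 0},
    {"claw": 0.6,"tx": -2.4,"ty": -3.2,"tz": 0,"rx": 0,"ry": 0,"rz": 0},
    {"claw": 0.6,"tx": -2,"ty": -2.2,"tz": 0,"rx": 0,"ry": 0,"rz": 0},
    {"claw": 0.6,"tx": 0,"ty": 0,"tz": 0,"rx": 0,"ry": 0,"rz": 0}
  ]
}}

```text
time: 6.85
tcp_pos: [0.4334, -0.3641, 0.3024]
eef_rot: [0.007, 3.141, -0.002]
force: [1.1, -0.1, 0.4]
grip_width: 0.6
gripper_force: 0.0
```

Run:
```python
from h import *
s=snap('wrist','w3'); st=robot.get_state(); print(st['time'],st['tcp_pos'],st['grip_width'],st['gripper_force'],st['force'])
print(proj(s,[.4368,-.3603,.042]), proj(s,[.4363,-.3603,.014]))
# brass mask blob in neighbourhood
im=s['pixels']; print(im.shape); hsv=cv2.cvtColor(im,cv2.COLOR_BGR2HSV)
for p in [proj(s,[.4368,-.3603,.042]),proj(s,[.4368,-.377,.014])]:
    print(hsv[int(p[1]),int(p[0])], hsv[60,300])
```

```text
6.9 [ 0.43455808 -0.36289269  0.30231008] 0.601302507371592 0.0 [0.71093408 0.90519386 0.2562035 ]
[323.9 251.7] [323.4 238.4]
(480, 640, 3)
[ 18 131 194] [ 11 173 228]
[ 17 117 118] [ 11 173 228]
```

{"method": "servo_tool", "body": {
  "increments": [
    {"claw": 0.6,"tx": 0.2,"ty": 0.2,"tz": -3,"rx": 0,"ry": 0,"rz": 0},
    {"claw": 0.6,"tx": 0,"ty": 0,"tz": -3,"rx": 0,"ry": 0,"rz": 0},
    {"claw": 0.6,"tx": 0,"ty": 0,"tz": -2.8,"rx": 0,"ry": 0,"rz": 0},
    {"claw": 0.6,"tx": 0,"ty": 0,"tz": -2,"rx": 0,"ry": 0,"rz": 0},
    {"claw": 0.6,"tx": 0,"ty": 0,"tz": 0,"rx": 0,"ry": 0,"rz": 0}
  ]
}}

```text
time: 7.4
tcp_pos: [0.4374, -0.3583, 0.1916]
eef_rot: [0.001, -3.139, -0.004]
force: [-0.8, 0.8, -0.4]
grip_width: 0.597
gripper_force: 0.0
```

{"method": "servo_tool", "body": {
  "increments": [
    {"claw": 0,"tx": 0,"ty": 0,"tz": 0,"rx": 0,"ry": 0,"rz": 0},
    {"claw": 0,"tx": 0,"ty": 0,"tz": 0,"rx": 0,"ry": 0,"rz": 0},
    {"claw": 0,"tx": 0,"ty": 0,"tz": 0,"rx": 0,"ry": 0,"rz": 0},
    {"claw": 0,"tx": 0,"ty": 0,"tz": 0,"rx": 0,"ry": 0,"rz": 0},
    {"claw": 0,"tx": 0,"ty": 0,"tz": 0,"rx": 0,"ry": 0,"rz": 0}
  ]
}}

```text
time: 7.9
tcp_pos: [0.4382, -0.3601, 0.1955]
eef_rot: [0.001, 3.139, -0.003]
force: [-0.1, 0.7, 5.5]
grip_width: 0.217
gripper_force: 38.8
```

{"method": "servo_tool", "body": {
  "increments": [
    {"claw": 0,"tx": 0,"ty": 0,"tz": 1.5,"rx": 0,"ry": 0,"rz": 0},
    {"claw": 0,"tx": 0,"ty": 0,"tz": 2.5,"rx": 0,"ry": 0,"rz": 0},
    {"claw": 0,"tx": 0,"ty": 0,"tz": 3,"rx": 0,"ry": 0,"rz": 0},
    {"claw": 0,"tx": 0,"ty": 0,"tz": 2,"rx": 0,"ry": 0,"rz": 0},
    {"claw": 0,"tx": 0,"ty": 1,"tz": 1,"rx": 0,"ry": 0,"rz": 0}
  ]
}}

```text
time: 8.4
tcp_pos: [0.4379, -0.3503, 0.2964]
eef_rot: [0.003, 3.139, -0.004]
force: [1.0, 0.2, -3.7]
grip_width: 0.219
gripper_force: 39.5
```

{"method": "servo_tool", "body": {
  "increments": [
    {"claw": 0,"tx": 1.4,"ty": 2.3,"tz": 0,"rx": 0,"ry": 0,"rz": 0},
    {"claw": 0,"tx": 2,"ty": 3.2,"tz": 0,"rx": 0,"ry": 0,"rz": 0},
    {"claw": 0,"tx": 2,"ty": 3.2,"tz": 0,"rx": 0,"ry": 0,"rz": 0},
    {"claw": 0,"tx": 2,"ty": 3.2,"tz": 0,"rx": 0,"ry": 0,"rz": 0},
    {"claw": 0,"tx": 2,"ty": 3.2,"tz": 0,"rx": 0,"ry": 0,"rz": 0}
  ]
}}

```text
time: 8.9
tcp_pos: [0.5318, -0.1966, 0.2937]
eef_rot: [-0.001, -3.141, -0.0]
force: [1.2, -0.7, -2.3]
grip_width: 0.215
gripper_force: 39.4
```

{"method": "servo_tool", "body": {
  "increments": [
    {"claw": 0,"tx": 2,"ty": 3.2,"tz": 0,"rx": 0,"ry": 0,"rz": 0},
    {"claw": 0,"tx": 1.5,"ty": 2.6,"tz": 0,"rx": 0,"ry": 0,"rz": 0},
    {"claw": 0,"tx": 0.8,"ty": 1.4,"tz": 0,"rx": 0,"ry": 0,"rz": 0},
    {"claw": 0,"tx": 0,"ty": 0,"tz": -1,"rx": 0,"ry": 0,"rz": 0},
    {"claw": 0,"tx": 0,"ty": 0,"tz": -2,"rx": 0,"ry": 0,"rz": 0}
  ]
}}

```text
time: 9.4
tcp_pos: [0.5747, -0.1267, 0.264]
eef_rot: [0.0, 3.14, -0.001]
force: [-0.7, -0.3, -3.2]
grip_width: 0.212
gripper_force: 39.5
```

{"method": "servo_tool", "body": {
  "increments": [
    {"claw": 0,"tx": 0,"ty": 0,"tz": -2,"rx": 0,"ry": 0,"rz": 0},
    {"claw": 0,"tx": 0,"ty": 0,"tz": -1.8,"rx": 0,"ry": 0,"rz": 0},
    {"claw": 0,"tx": 0,"ty": 0,"tz": -0.8,"rx": 0,"ry": 0,"rz": 0},
    {"claw": 0,"tx": 0,"ty": 0,"tz": -0.3,"rx": 0,"ry": 0,"rz": 0},
    {"claw": 0,"tx": 0,"ty": 0,"tz": 0,"rx": 0,"ry": 0,"rz": 0}
  ]
}}

```text
time: 9.9
tcp_pos: [0.5738, -0.1273, 0.2151]
eef_rot: [-0.003, -3.141, 0.0]
force: [0.4, 0.5, -1.8]
grip_width: 0.217
gripper_force: 40.6
```

Run:
```python
from h import *
st=robot.get_state(); print(st['time'],st['tcp_pos'],st['grip_width'],st['force'])
```

```text
9.9 [ 0.57381416 -0.12728974  0.21511035] 0.2167148955677433 [ 0.37695349  0.4673579  -1.79787041]
```

{"method": "servo_tool", "body": {
  "increments": [
    {"claw": 0.5,"tx": 0,"ty": 0,"tz": 0,"rx": 0,"ry": 0,"rz": 0},
    {"claw": 0.5,"tx": 0,"ty": 0,"tz": 0,"rx": 0,"ry": 0,"rz": 0},
    {"claw": 0.5,"tx": 0,"ty": 0,"tz": 0,"rx": 0,"ry": 0,"rz": 0},
    {"claw": 0.5,"tx": 0,"ty": 0,"tz": 2,"rx": 0,"ry": 0,"rz": 0},
    {"claw": 0.5,"tx": 0,"ty": 0,"tz": 4,"rx": 0,"ry": 0,"rz": 0}
  ]
}}

```text
time: 10.4
tcp_pos: [0.5735, -0.1265, 0.2729]
eef_rot: [-0.001, -3.137, -0.002]
force: [1.0, -0.6, 0.5]
grip_width: 0.503
gripper_force: 0.0
```

{"method": "servo_tool", "body": {
  "increments": [
    {"claw": 0.8,"tx": 0,"ty": 0,"tz": 4,"rx": 0,"ry": 0,"rz": 0},
    {"claw": 0.8,"tx": -0.5,"ty": 1.5,"tz": 4,"rx": 0,"ry": 0,"rz": 0},
    {"claw": 0.8,"tx": -1,"ty": 3,"tz": 2,"rx": 0,"ry": 0,"rz": 0.05},
    {"claw": 0.8,"tx": -1,"ty": 4,"tz": 2,"rx": 0,"ry": 0,"rz": 0.05},
    {"claw": 0.8,"tx": -1,"ty": 4,"tz": 0,"rx": 0,"ry": 0,"rz": 0.05}
  ]
}}

```text
time: 10.9
tcp_pos: [0.5395, -0.0008, 0.3975]
eef_rot: [-0.235, 3.128, -0.0]
force: [1.1, 0.3, -0.3]
grip_width: 0.804
gripper_force: 0.0
```

{"method": "servo_tool", "body": {
  "increments": [
    {"claw": 0.8,"tx": -1,"ty": 4,"tz": 0,"rx": 0,"ry": 0,"rz": 0.05},
    {"claw": 0.8,"tx": -1,"ty": 4,"tz": 0,"rx": 0,"ry": 0,"rz": 0.05},
    {"claw": 0.8,"tx": -1,"ty": 4,"tz": 0,"rx": 0,"ry": 0,"rz": 0.05},
    {"claw": 0.8,"tx": -1,"ty": 4,"tz": 0,"rx": 0,"ry": 0,"rz": 0.05},
    {"claw": 0.8,"tx": -1,"ty": 4,"tz": 0,"rx": 0,"ry": 0,"rz": 0.05}
  ]
}}

```text
time: 11.4
tcp_pos: [0.4888, 0.1998, 0.395]
eef_rot: [-0.626, 3.078, 0.0]
force: [0.2, -0.1, -0.1]
grip_width: 0.802
gripper_force: 0.0
```

{"method": "servo_tool", "body": {
  "increments": [
    {"claw": 0.8,"tx": -0.5,"ty": 3,"tz": 0,"rx": 0,"ry": 0,"rz": 0.05},
    {"claw": 0.8,"tx": 0,"ty": 2,"tz": 0,"rx": 0,"ry": 0,"rz": 0.05},
    {"claw": 0.8,"tx": 0,"ty": 1.5,"tz": 0,"rx": 0,"ry": 0,"rz": 0.05},
    {"claw": 0.8,"tx": 0,"ty": 0,"tz": 0,"rx": 0,"ry": 0,"rz": 0.026},
    {"claw": 0.8,"tx": 0,"ty": 0,"tz": 0,"rx": 0,"ry": 0,"rz": 0}
  ]
}}

```text
time: 11.9
tcp_pos: [0.4847, 0.263, 0.3946]
eef_rot: [0.892, -3.012, 0.0]
force: [0.6, -0.4, 0.2]
grip_width: 0.805
gripper_force: 0.0
```

Run:
```python
from h import *
w=load('w2'); print('disc',ray(w,516,165,.025),ray(w,602,253,.025),'front edge',ray(w,480,37,.025),ray(w,630,37,.025))
s=snap('wrist','w4'); st=robot.get_state(); print(st['time'],st['tcp_pos'],st['eef_rot'],st['grip_width'],st['qpos'].round(2))
t=snap('top','top2')
```

```text
disc [ 0.6001 -0.0117  0.025 ] [0.6531 0.0486 0.025 ] front edge [ 0.5339 -0.0403  0.025 ] [0.5338 0.0385 0.025 ]
11.95 [0.48471125 0.26262857 0.39467629] [ 8.89530176e-01 -3.01289620e+00  4.44165795e-04] 0.8008557369525494 [ 0.5   0.32  0.08  1.33 -0.   -0.08]
```

View pics/w4.png

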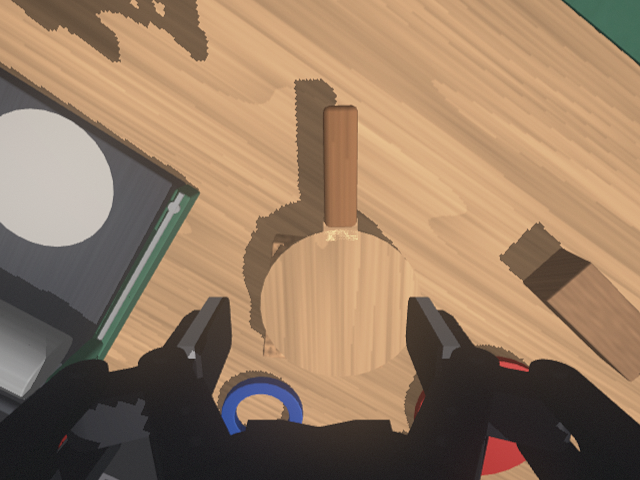

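The view shows the handle aligned vertically, with edges at 324..357 and its end at row 106, and the blade centre at about (339,303). The white disc centre is at about (46,177).

Run:
```python
from h import *
s=load('w4')
h0=ray(s,340.5,107,.044);h1=ray(s,341,222,.044);bl=ray(s,339,303,.036)
print('hend',h0,'hroot',h1,'blade',bl, 'len',np.linalg.norm(h0[:2]-bl[:2]))
d=bl[:2]-h0[:2]; print('axis deg',np.degrees(np.arctan2(d[1],d[0])))
d=h1[:2]-h0[:2]; print('axis deg handle',np.degrees(np.arctan2(d[1],d[0])))
print('disc',ray(s,46,177,.025),ray(s,114,187,.025))
# cork corners visible in wrist
print('cork',ray(s,275,240,.03),ray(s,264,352,.03))
e=robot.get_state()['eef_rot']; print('closing yaw', np.degrees(2*np.arctan2(e[1],e[0])-np.pi/2)%360)
t=load('top2'); hsv=cv2.cvtColor(t['pixels'],cv2.COLOR_BGR2HSV)
```

```text
hend [0.4029 0.2309 0.044 ] hroot [0.4794 0.2829 0.044 ] blade [0.5457 0.3259 0.036 ] len 0.17151338140215183
axis deg 33.63447655424554
axis deg handle 34.205457938104736
disc [0.5892 0.0485 0.025 ] [0.565  0.1018 0.025 ]
cork [0.5279 0.245  0.03  ] [0.6318 0.2954 0.03  ]
closing yaw 122.85945124050824
```

{"method": "servo_tool", "body": {
  "increments": [
    {"claw": 0.8,"tx": -1.3,"ty": 0.3,"tz": -3,"rx": 0,"ry": 0,"rz": 0.018},
    {"claw": 0.8,"tx": -1.3,"ty": 0.2,"tz": -4,"rx": 0,"ry": 0,"rz": 0},
    {"claw": 0.8,"tx": 0,"ty": 0,"tz": -4,"rx": 0,"ry": 0,"rz": 0},
    {"claw": 0.8,"tx": 0,"ty": 0,"tz": -4,"rx": 0,"ry": 0,"rz": 0},
    {"claw": 0.8,"tx": 0,"ty": 0,"tz": -3,"rx": 0,"ry": 0,"rz": 0}
  ]
}}

```text
time: 12.5
tcp_pos: [0.4581, 0.2671, 0.2128]
eef_rot: [0.915, -3.004, 0.001]
force: [0.5, 0.5, 0.2]
grip_width: 0.801
gripper_force: 0.0
```

{"method": "servo_tool", "body": {
  "increments": [
    {"claw": 0.8,"tx": 0,"ty": 0,"tz": -1.5,"rx": 0,"ry": 0,"rz": 0},
    {"claw": 0.8,"tx": 0,"ty": 0,"tz": -1,"rx": 0,"ry": 0,"rz": 0},
    {"claw": 0.8,"tx": 0,"ty": 0,"tz": 0,"rx": 0,"ry": 0,"rz": 0}
  ]
}}

```text
time: 12.8
tcp_pos: [0.4584, 0.2676, 0.189]
eef_rot: [0.916, -3.004, 0.001]
force: [-0.4, 0.4, 1.2]
grip_width: 0.802
gripper_force: 0.0
```

Run:
```python
from h import *
s=snap('wrist','w5'); st=robot.get_state(); print(st['time'],st['tcp_pos'],st['eef_rot'],st['force'])
```

```text
12.85 [0.458733   0.26795042 0.18993878] [ 9.16726911e-01 -3.00478898e+00  1.31599870e-04] [-0.1980625   0.6506128   0.95088512]
```

View pics/w5.png

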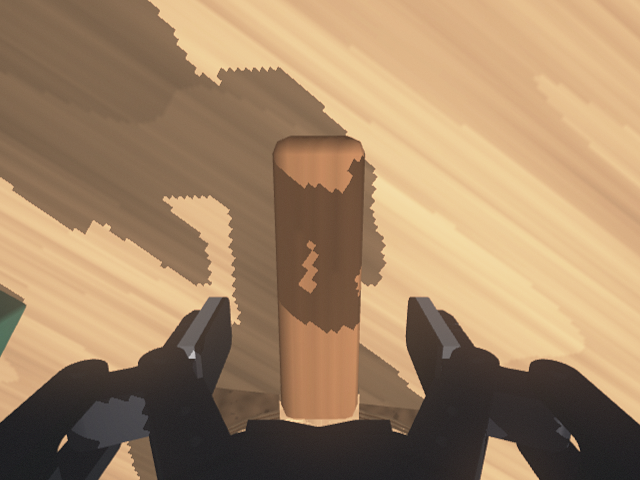

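The handle is centred at column 319 between the pads and aligned, with its end at row 137 and its root at row 418. I close on it and work out the position along the handle.

Run:
```python
from h import *
s=load('w5'); p=np.array([.4586,.2678])
e=ray(s,319,137,.042); r=ray(s,319,416,.044)
print(e,r,'end dist',np.linalg.norm(e[:2]-p),'root',np.linalg.norm(r[:2]-p), 'len',np.linalg.norm(e-r))
d=r[:2]-e[:2]; print(np.degrees(np.arctan2(d[1],d[0])))
```

```text
[0.4013 0.23   0.042 ] [0.4802 0.2831 0.044 ] end dist 0.06864495611477947 root 0.026469794105734964 len 0.09512528580771784
33.9407036329336
```

{"method": "servo_tool", "body": {
  "increments": [
    {"claw": 0,"tx": 0,"ty": 0,"tz": 0,"rx": 0,"ry": 0,"rz": 0},
    {"claw": 0,"tx": 0,"ty": 0,"tz": 0,"rx": 0,"ry": 0,"rz": 0},
    {"claw": 0,"tx": 0,"ty": 0,"tz": 0,"rx": 0,"ry": 0,"rz": 0},
    {"claw": 0,"tx": 0,"ty": 0,"tz": 0,"rx": 0,"ry": 0,"rz": 0},
    {"claw": 0,"tx": 0,"ty": 0,"tz": 0,"rx": 0,"ry": 0,"rz": 0}
  ],
  "force": 50
}}

```text
time: 13.35
tcp_pos: [0.4588, 0.2685, 0.1904]
eef_rot: [-0.918, 3.003, 0.0]
force: [-0.9, -1.7, 6.9]
grip_width: 0.317
gripper_force: 53.4
```

{"method": "servo_tool", "body": {
  "increments": [
    {"claw": 0,"tx": 0,"ty": 0,"tz": 1,"rx": 0,"ry": 0,"rz": 0},
    {"claw": 0,"tx": 0,"ty": 0,"tz": 2,"rx": 0,"ry": 0,"rz": 0},
    {"claw": 0,"tx": 0,"ty": 0,"tz": 3,"rx": 0,"ry": 0,"rz": 0},
    {"claw": 0,"tx": 0,"ty": 0,"tz": 2,"rx": 0,"ry": 0,"rz": 0},
    {"claw": 0,"tx": 0,"ty": -1,"tz": 0,"rx": 0,"ry": 0,"rz": -0.032}
  ]
}}

```text
time: 13.85
tcp_pos: [0.4593, 0.2592, 0.2729]
eef_rot: [-0.869, 3.014, 0.002]
force: [0.4, 0.7, -1.4]
grip_width: 0.318
gripper_force: 52.5
```

{"method": "servo_tool", "body": {
  "increments": [
    {"claw": 0,"tx": 0.3,"ty": -2.5,"tz": 0,"rx": 0,"ry": 0,"rz": -0.07},
    {"claw": 0,"tx": 0.3,"ty": -2.5,"tz": 0,"rx": 0,"ry": 0,"rz": -0.07},
    {"claw": 0,"tx": 0.3,"ty": -2.5,"tz": 0,"rx": 0,"ry": 0,"rz": -0.07},
    {"claw": 0,"tx": 0.3,"ty": -2.5,"tz": 0,"rx": 0,"ry": 0,"rz": -0.07},
    {"claw": 0,"tx": 0.3,"ty": -2.5,"tz": 0,"rx": 0,"ry": 0,"rz": -0.07}
  ]
}}

```text
time: 14.35
tcp_pos: [0.4731, 0.1319, 0.2693]
eef_rot: [0.325, -3.124, 0.0]
force: [-0.2, 0.4, -1.2]
grip_width: 0.317
gripper_force: 52.4
```

{"method": "servo_tool", "body": {
  "increments": [
    {"claw": 0,"tx": 0.3,"ty": -2.5,"tz": 0,"rx": 0,"ry": 0,"rz": -0.07},
    {"claw": 0,"tx": 0.3,"ty": -2.5,"tz": 0,"rx": 0,"ry": 0,"rz": -0.07},
    {"claw": 0,"tx": 0.3,"ty": -2.5,"tz": 0,"rx": 0,"ry": 0,"rz": -0.07},
    {"claw": 0,"tx": 0.2,"ty": -1,"tz": 0,"rx": 0,"ry": 0,"rz": 0},
    {"claw": 0,"tx": 0,"ty": 0,"tz": 0,"rx": 0,"ry": 0,"rz": 0}
  ]
}}

```text
time: 14.85
tcp_pos: [0.4844, 0.0473, 0.2695]
eef_rot: [0.001, -3.141, 0.0]
force: [0.5, -0.2, -0.7]
grip_width: 0.318
gripper_force: 52.5
```

Run:
```python
from h import *
st=robot.get_state(); e=st['eef_rot']; print(st['time'],st['tcp_pos'],e,st['grip_width'],st['force'],'yaw', np.degrees(2*np.arctan2(e[1],e[0])-np.pi/2)%360)
t=snap('top','top3'); s=snap('wrist','w6')
cv2.imwrite('pics/m3.png',np.hstack([cv2.resize(t['pixels'][130:300,160:400],None,fx=1.9,fy=1.9),cv2.resize(s['pixels'],(430,323))]))
```

```text
14.85 [0.48442496 0.04726052 0.26947862] [ 6.01503152e-04 -3.14108079e+00  1.75642122e-04] 0.3177151702543898 [ 0.54389751 -0.171895   -0.71705181] yaw 90.0219437791265
```

View pics/m3.png

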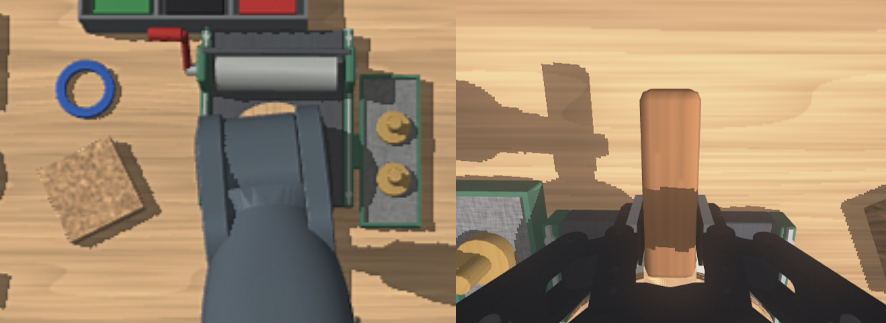

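The view shows the paddle held straight over the bed, both weights upright in the pan, and the cork square clear on the left. Now I lower the paddle.

{"method": "servo_tool", "body": {
  "increments": [
    {"claw": 0,"tx": 0.1,"ty": 0.1,"tz": -2,"rx": 0,"ry": 0,"rz": 0},
    {"claw": 0,"tx": 0,"ty": 0,"tz": -2.5,"rx": 0,"ry": 0,"rz": 0},
    {"claw": 0,"tx": 0,"ty": 0,"tz": -2,"rx": 0,"ry": 0,"rz": 0},
    {"claw": 0,"tx": 0,"ty": 0,"tz": -1,"rx": 0,"ry": 0,"rz": 0},
    {"claw": 0,"tx": 0,"ty": 0,"tz": -0.5,"rx": 0,"ry": 0,"rz": 0}
  ]
}}

```text
time: 15.45
tcp_pos: [0.4852, 0.05, 0.189]
eef_rot: [0.004, -3.14, 0.0]
force: [-0.5, -0.8, -0.6]
grip_width: 0.319
gripper_force: 52.5
```

{"method": "servo_tool", "body": {
  "increments": [
    {"claw": 0,"tx": 0,"ty": 0,"tz": -0.4,"rx": 0,"ry": 0,"rz": 0},
    {"claw": 0,"tx": 0,"ty": 0,"tz": 0,"rx": 0,"ry": 0,"rz": 0}
  ]
}}

```text
time: 15.65
tcp_pos: [0.4858, 0.0496, 0.186]
eef_rot: [-0.003, 3.141, 0.0]
force: [0.9, 0.3, -1.5]
grip_width: 0.317
gripper_force: 52.5
```

Run:
```python
from h import *
st=robot.get_state(); print(st['time'],st['tcp_pos'],st['eef_rot'],st['force'],st['wrist_torque'])
t=load('top3'); im=t['pixels'][180:280,165:250]
# cork: pixel texture brighter vs wood? use diff with neighbours: grey saturation
hsv=cv2.cvtColor(im,cv2.COLOR_BGR2HSV)
print(hsv[50,44],hsv[45,40],hsv[90,10],hsv[5,5])
```

```text
15.65 [0.48576675 0.04957595 0.18601355] [-2.59263872e-03  3.14098717e+00  3.11063320e-04] [ 0.85672409  0.30099624 -1.4640766 ] [0.02536029 0.05665559 0.00231014]
[ 14 109 208] [ 15 109 197] [ 16 101 210] [ 16 100 198]
```

{"method": "servo_tool", "body": {
  "increments": [
    {"claw": 0.7,"tx": 0,"ty": 0,"tz": 0,"rx": 0,"ry": 0,"rz": 0},
    {"claw": 0.7,"tx": 0,"ty": 0,"tz": 0,"rx": 0,"ry": 0,"rz": 0},
    {"claw": 0.7,"tx": 0,"ty": 0,"tz": 0,"rx": 0,"ry": 0,"rz": 0},
    {"claw": 0.7,"tx": 0,"ty": 0,"tz": 2,"rx": 0,"ry": 0,"rz": 0},
    {"claw": 0.7,"tx": 0,"ty": 0,"tz": 4,"rx": 0,"ry": 0,"rz": 0}
  ]
}}

```text
time: 16.15
tcp_pos: [0.4844, 0.0492, 0.2445]
eef_rot: [0.002, -3.137, 0.001]
force: [1.8, -0.3, -0.2]
grip_width: 0.701
gripper_force: 0.0
```

{"method": "servo_tool", "body": {
  "increments": [
    {"claw": 0.9,"tx": 0,"ty": 0,"tz": 4,"rx": 0,"ry": 0,"rz": 0},
    {"claw": 0.9,"tx": 0,"ty": 0,"tz": 4,"rx": 0,"ry": 0,"rz": 0},
    {"claw": 0.9,"tx": 0,"ty": -2,"tz": 0,"rx": 0,"ry": 0,"rz": -0.142},
    {"claw": 0.9,"tx": 0.4,"ty": -3.5,"tz": 0,"rx": 0,"ry": 0,"rz": -0.142},
    {"claw": 0.9,"tx": 0.4,"ty": -3.5,"tz": 0,"rx": 0,"ry": 0,"rz": -0.142}
  ]
}}

```text
time: 16.65
tcp_pos: [0.4936, -0.0415, 0.3263]
eef_rot: [0.669, 3.068, 0.0]
force: [1.1, -0.1, 0.3]
grip_width: 0.899
gripper_force: 0.0
```

{"method": "servo_tool", "body": {
  "increments": [
    {"claw": 0.9,"tx": 0.4,"ty": -3.5,"tz": 0,"rx": 0,"ry": 0,"rz": -0.142},
    {"claw": 0.9,"tx": 0.4,"ty": -3.5,"tz": 0,"rx": 0,"ry": 0,"rz": -0.142},
    {"claw": 0.9,"tx": 0.4,"ty": -3.5,"tz": 0,"rx": 0,"ry": 0,"rz": -0.142},
    {"claw": 0.9,"tx": 0.4,"ty": -3.5,"tz": 0,"rx": 0,"ry": 0,"rz": -0.142},
    {"claw": 0.9,"tx": 0.4,"ty": -3.5,"tz": 0,"rx": 0,"ry": 0,"rz": -0.142}
  ]
}}

```text
time: 17.15
tcp_pos: [0.5134, -0.2172, 0.326]
eef_rot: [1.696, 2.644, 0.0]
force: [-0.1, 0.5, -0.8]
grip_width: 0.904
gripper_force: 0.0
```

{"method": "servo_tool", "body": {
  "increments": [
    {"claw": 0.9,"tx": 0.4,"ty": -3.5,"tz": 0,"rx": 0,"ry": 0,"rz": -0.142},
    {"claw": 0.9,"tx": 0.4,"ty": -3.5,"tz": 0,"rx": 0,"ry": 0,"rz": -0.142},
    {"claw": 0.9,"tx": 0.5,"ty": -3.5,"tz": 0,"rx": 0,"ry": 0,"rz": -0.142},
    {"claw": 0.9,"tx": 0.4,"ty": -3,"tz": 0,"rx": 0,"ry": 0,"rz": -0.145},
    {"claw": 0.9,"tx": 0,"ty": 0,"tz": 0,"rx": 0,"ry": 0,"rz": 0}
  ]
}}

```text
time: 17.65
tcp_pos: [0.5303, -0.3539, 0.3252]
eef_rot: [2.374, 2.057, -0.001]
force: [0.4, -0.2, -0.1]
grip_width: 0.9
gripper_force: 0.0
```

Run:
```python
from h import *
st=robot.get_state(); e=st['eef_rot']; print(st['time'],st['tcp_pos'],e,'yaw', np.degrees(2*np.arctan2(e[1],e[0])-np.pi/2)%360)
t=snap('top','top4'); s=snap('wrist','w7')
a=cv2.resize(t['pixels'][135:290,165:392],None,fx=3,fy=3,interpolation=cv2.INTER_CUBIC)[:, :400+281][:,:681]
cv2.imwrite('pics/m4.png',cv2.resize(t['pixels'][135:290,165:400],None,fx=3.4,fy=3.4,interpolation=cv2.INTER_CUBIC)[:, :799])
```

```text
17.65 [ 0.53027409 -0.35386684  0.32516425] [ 2.37432363e+00  2.05677295e+00 -8.45023159e-04] yaw 351.801910906249
```

View pics/m4.png

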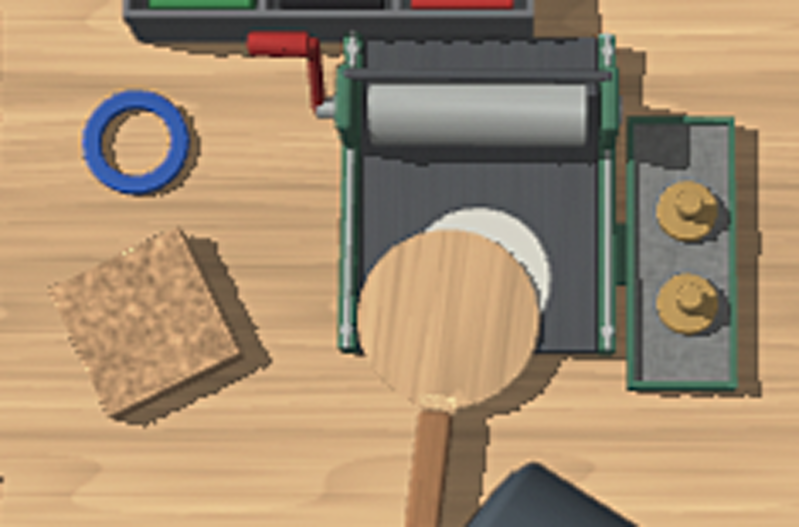

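The view shows the paddle was knocked after placement: blade centre at crop (449,319) against the disc centre at (478,278), and the handle turned by about 7°. The weights are fine. The cork corners are at (180,230), (50,290), (113,417) and (242,353). I'll put the paddle back in place.

Run:
```python
from h import *
s=load('top4')
a=lambda x,y,z: ray(s,165+x/3.4,135+y/3.4,z)
bl=a(449,319,.031); h1=a(435.5,415,.039); h2=a(424.5,525,.039)
print(bl,h1,h2); 
for p,q in [(bl,h1),(bl,h2),(h1,h2)]:
    d=p[:2]-q[:2]; print(np.degrees(np.arctan2(d[1],d[0])))
C=[a(180,230,.03),a(50,290,.03),a(113,417,.03),a(242,353,.03)]
print('cork',C,np.mean(C,axis=0)); 
for i in range(4): d=C[i]-C[(i+1)%4]; print(np.linalg.norm(d),np.degrees(np.arctan2(d[1],d[0])))
```

```text
[0.5563 0.0657 0.031 ] [0.4755 0.0762 0.039 ] [0.3859 0.0848 0.039 ]
-7.404122825046425
-6.395542839188341
-5.48257664696449
cork [array([0.6319, 0.2897, 0.03  ]), array([0.5814, 0.396 , 0.03  ]), array([0.4755, 0.341 , 0.03  ]), array([0.5283, 0.2363, 0.03  ])] [0.554275 0.31575  0.03    ]
0.11768576804354892 -64.58898365948002
0.11933067501694612 27.44546424579436
0.11726009551420297 116.76171784010337
0.1165526490475442 -152.73142894524074
```

{"method": "servo_tool", "body": {
  "increments": [
    {"claw": 0.9,"tx": -0.6,"ty": 2,"tz": 0,"rx": 0,"ry": 0,"rz": 0.1335},
    {"claw": 0.9,"tx": -0.6,"ty": 3.7,"tz": 0,"rx": 0,"ry": 0,"rz": 0.1335},
    {"claw": 0.9,"tx": -0.6,"ty": 3.7,"tz": 0,"rx": 0,"ry": 0,"rz": 0.1335},
    {"claw": 0.9,"tx": -0.6,"ty": 3.7,"tz": 0,"rx": 0,"ry": 0,"rz": 0.1335},
    {"claw": 0.9,"tx": -0.7,"ty": 3.7,"tz": 0,"rx": 0,"ry": 0,"rz": 0.1335}
  ]
}}

```text
time: 18.25
tcp_pos: [0.4987, -0.1803, 0.326]
eef_rot: [1.547, 2.734, 0.0]
force: [0.3, -0.1, 0.2]
grip_width: 0.903
gripper_force: 0.0
```

{"method": "servo_tool", "body": {
  "increments": [
    {"claw": 0.9,"tx": -0.7,"ty": 3.7,"tz": 0,"rx": 0,"ry": 0,"rz": 0.1335},
    {"claw": 0.9,"tx": -0.7,"ty": 3.7,"tz": 0,"rx": 0,"ry": 0,"rz": 0.1335},
    {"claw": 0.9,"tx": -0.7,"ty": 3.7,"tz": 0,"rx": 0,"ry": 0,"rz": 0.1335},
    {"claw": 0.9,"tx": -0.7,"ty": 3.7,"tz": 0,"rx": 0,"ry": 0,"rz": 0.1335},
    {"claw": 0.9,"tx": -0.7,"ty": 3.7,"tz": 0,"rx": 0,"ry": 0,"rz": 0.1335}
  ]
}}

```text
time: 18.75
tcp_pos: [0.4633, 0.0045, 0.326]
eef_rot: [0.566, 3.09, 0.0]
force: [-0.7, 0.1, 0.2]
grip_width: 0.901
gripper_force: 0.0
```

{"method": "servo_tool", "body": {
  "increments": [
    {"claw": 0.9,"tx": -0.7,"ty": 3.7,"tz": 0,"rx": 0,"ry": 0,"rz": 0.1335},
    {"claw": 0.9,"tx": -0.7,"ty": 3.7,"tz": -2,"rx": 0,"ry": 0,"rz": 0.1335},
    {"claw": 0.9,"tx": 0,"ty": 1,"tz": -3,"rx": 0,"ry": 0,"rz": 0},
    {"claw": 0.9,"tx": 0,"ty": 0,"tz": -3,"rx": 0,"ry": 0,"rz": 0},
    {"claw": 0.9,"tx": 0,"ty": 0,"tz": 0,"rx": 0,"ry": 0,"rz": 0}
  ]
}}

```text
time: 19.25
tcp_pos: [0.4483, 0.0871, 0.2432]
eef_rot: [-0.157, -3.133, 0.002]
force: [-0.2, -0.5, 1.2]
grip_width: 0.899
gripper_force: 0.0
```

Run:
```python
from h import *
st=robot.get_state(); e=st['eef_rot']; print(st['time'],st['tcp_pos'],e,'yaw', np.degrees(2*np.arctan2(e[1],e[0])-np.pi/2)%360)
s=snap('wrist','w8')
w5=cv2.cvtColor(load('w5')['pixels'],cv2.COLOR_BGR2HSV); print([w5[r,319].tolist() for r in (160,220,360,400)],[w5[r,520].tolist() for r in (60,200)])
cv2.imwrite('pics/w8v.png',s['pixels'])
```

```text
19.25 [0.44828279 0.08705884 0.24321116] [-1.57163480e-01 -3.13290673e+00  1.68583966e-03] yaw 84.25628498231629
[[13, 131, 194], [12, 119, 109], [13, 129, 188], [12, 128, 185]] [[16, 100, 222], [17, 92, 234]]
```

View pics/w8v.png

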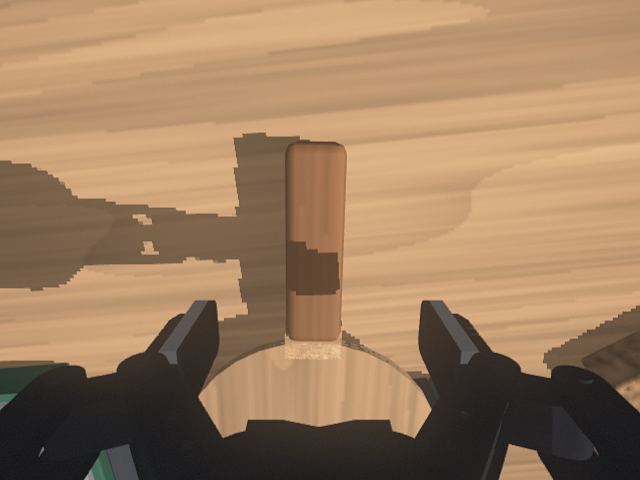

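The handle runs from (316,142) to its root at (314,341), nearly aligned and centred.

Run:
```python
from h import *
s=load('w8'); st=robot.get_state(); p=st['tcp_pos'][:2]
e=ray(s,316,142,.037); r=ray(s,314,341,.039); d=r[:2]-e[:2]; L=np.linalg.norm(d); u=d/L
print(e,r,L,np.degrees(np.arctan2(d[1],d[0])),'along from end',(p-e[:2])@u,'lateral',np.cross(u,p-e[:2]),p)
```

```text
[0.3826 0.0929 0.037 ] [0.4791 0.0821 0.039 ] 0.09710247164722434 -6.38580420717053 along from end 0.06685464782343671 lateral 0.0013121470460813805 [0.44918579 0.08676825]<stdin>:4: DeprecationWarning: Arrays of 2-dimensional vectors are deprecated. Use arrays of 3-dimensional vectors instead. (deprecated in NumPy 2.0)
```

{"method": "servo_tool", "body": {
  "increments": [
    {"claw": 0.8,"tx": 0,"ty": -0.1,"tz": -2,"rx": 0,"ry": 0,"rz": -0.011},
    {"claw": 0.8,"tx": 0,"ty": 0,"tz": -2,"rx": 0,"ry": 0,"rz": 0},
    {"claw": 0.8,"tx": 0,"ty": 0,"tz": -1.2,"rx": 0,"ry": 0,"rz": 0},
    {"claw": 0.8,"tx": 0,"ty": 0,"tz": -0.5,"rx": 0,"ry": 0,"rz": 0},
    {"claw": 0.8,"tx": 0,"ty": 0,"tz": 0,"rx": 0,"ry": 0,"rz": 0}
  ]
}}

```text
time: 19.8
tcp_pos: [0.4508, 0.0853, 0.1896]
eef_rot: [0.18, 3.136, 0.0]
force: [0.2, 0.4, -0.2]
grip_width: 0.804
gripper_force: 0.0
```

{"method": "servo_tool", "body": {
  "increments": [
    {"claw": 0,"tx": 0,"ty": 0,"tz": 0,"rx": 0,"ry": 0,"rz": 0},
    {"claw": 0,"tx": 0,"ty": 0,"tz": 0,"rx": 0,"ry": 0,"rz": 0},
    {"claw": 0,"tx": 0,"ty": 0,"tz": 0,"rx": 0,"ry": 0,"rz": 0},
    {"claw": 0,"tx": 0,"ty": 0,"tz": 0,"rx": 0,"ry": 0,"rz": 0},
    {"claw": 0,"tx": 0,"ty": 0,"tz": 0,"rx": 0,"ry": 0,"rz": 0}
  ],
  "force": 50
}}

```text
time: 20.3
tcp_pos: [0.4508, 0.0854, 0.1891]
eef_rot: [0.18, 3.136, 0.0]
force: [1.1, 0.5, 4.3]
grip_width: 0.316
gripper_force: 53.2
```

{"method": "servo_tool", "body": {
  "increments": [
    {"claw": 0,"tx": 0,"ty": 0,"tz": 1,"rx": 0,"ry": 0,"rz": 0},
    {"claw": 0,"tx": 0,"ty": 0,"tz": 2,"rx": 0,"ry": 0,"rz": 0},
    {"claw": 0,"tx": 0,"ty": 0,"tz": 0,"rx": 0,"ry": 0,"rz": 0.056},
    {"claw": 0,"tx": 0,"ty": 0,"tz": 0,"rx": 0,"ry": 0,"rz": 0.056},
    {"claw": 0,"tx": 0,"ty": 0,"tz": 0,"rx": 0,"ry": 0,"rz": 0}
  ]
}}

```text
time: 20.8
tcp_pos: [0.4504, 0.0853, 0.2192]
eef_rot: [-0.003, -3.142, 0.0]
force: [-0.6, 0.2, -1.3]
grip_width: 0.318
gripper_force: 52.7
```

Run:
```python
from h import *
st=robot.get_state(); e=st['eef_rot']; print(st['time'],st['tcp_pos'],e,'yaw', np.degrees(2*np.arctan2(e[1],e[0])-np.pi/2)%360, st['grip_width'],st['force'])
```

```text
20.8 [0.45044938 0.08533936 0.21920655] [-2.78455569e-03 -3.14155385e+00  9.82409557e-06] yaw 89.89843035996154 0.3184090826647499 [-0.59758962  0.19461087 -1.3269012 ]
```

{"method": "servo_tool", "body": {
  "increments": [
    {"claw": 0,"tx": 1,"ty": -1,"tz": 0,"rx": 0,"ry": 0,"rz": 0},
    {"claw": 0,"tx": 1.5,"ty": -1.7,"tz": 0,"rx": 0,"ry": 0,"rz": 0},
    {"claw": 0,"tx": 0.9,"ty": -1,"tz": 0,"rx": 0,"ry": 0,"rz": 0},
    {"claw": 0,"tx": 0,"ty": 0,"tz": -1,"rx": 0,"ry": 0,"rz": 0},
    {"claw": 0,"tx": 0,"ty": 0,"tz": -1,"rx": 0,"ry": 0,"rz": 0}
  ]
}}

```text
time: 21.3
tcp_pos: [0.4845, 0.048, 0.1978]
eef_rot: [-0.007, -3.141, -0.0]
force: [-0.2, 0.0, -2.0]
grip_width: 0.319
gripper_force: 52.7
```

{"method": "servo_tool", "body": {
  "increments": [
    {"claw": 0,"tx": 0,"ty": 0,"tz": -0.6,"rx": 0,"ry": 0,"rz": 0},
    {"claw": 0,"tx": 0,"ty": 0,"tz": -0.3,"rx": 0,"ry": 0,"rz": 0},
    {"claw": 0,"tx": 0,"ty": 0,"tz": 0,"rx": 0,"ry": 0,"rz": 0}
  ]
}}

```text
time: 21.6
tcp_pos: [0.4839, 0.0486, 0.1892]
eef_rot: [-0.004, -3.14, 0.001]
force: [-0.8, -0.9, 0.4]
grip_width: 0.313
gripper_force: 52.8
```

{"method": "servo_tool", "body": {
  "increments": [
    {"claw": 0.7,"tx": 0,"ty": 0,"tz": 0,"rx": 0,"ry": 0,"rz": 0},
    {"claw": 0.7,"tx": 0,"ty": 0,"tz": 0,"rx": 0,"ry": 0,"rz": 0},
    {"claw": 0.7,"tx": 0,"ty": 0,"tz": 0,"rx": 0,"ry": 0,"rz": 0},
    {"claw": 0.7,"tx": 0,"ty": 0,"tz": 2,"rx": 0,"ry": 0,"rz": 0},
    {"claw": 0.7,"tx": 0,"ty": 0,"tz": 4,"rx": 0,"ry": 0,"rz": 0}
  ]
}}

```text
time: 22.1
tcp_pos: [0.4834, 0.0483, 0.2484]
eef_rot: [-0.004, -3.137, 0.001]
force: [0.8, -0.8, 0.2]
grip_width: 0.696
gripper_force: 0.0
```

{"method": "servo_tool", "body": {
  "increments": [
    {"claw": 0.9,"tx": 0,"ty": 0,"tz": 4,"rx": 0,"ry": 0,"rz": 0},
    {"claw": 0.9,"tx": 0,"ty": 0,"tz": 4,"rx": 0,"ry": 0,"rz": 0},
    {"claw": 0.9,"tx": 0,"ty": -2,"tz": 0,"rx": 0,"ry": 0,"rz": -0.142},
    {"claw": 0.9,"tx": 0.4,"ty": -3.6,"tz": 0,"rx": 0,"ry": 0,"rz": -0.142},
    {"claw": 0.9,"tx": 0.4,"ty": -3.6,"tz": 0,"rx": 0,"ry": 0,"rz": -0.142}
  ]
}}

```text
time: 22.6
tcp_pos: [0.4926, -0.0444, 0.3302]
eef_rot: [0.675, 3.067, 0.0]
force: [1.0, 0.6, 0.5]
grip_width: 0.901
gripper_force: 0.0
```

{"method": "servo_tool", "body": {
  "increments": [
    {"claw": 0.9,"tx": 0.4,"ty": -3.6,"tz": 0,"rx": 0,"ry": 0,"rz": -0.142},
    {"claw": 0.9,"tx": 0.4,"ty": -3.6,"tz": 0,"rx": 0,"ry": 0,"rz": -0.142},
    {"claw": 0.9,"tx": 0.4,"ty": -3.6,"tz": 0,"rx": 0,"ry": 0,"rz": -0.142},
    {"claw": 0.9,"tx": 0.4,"ty": -3.6,"tz": 0,"rx": 0,"ry": 0,"rz": -0.142},
    {"claw": 0.9,"tx": 0.4,"ty": -3.6,"tz": 0,"rx": 0,"ry": 0,"rz": -0.142}
  ]
}}

```text
time: 23.1
tcp_pos: [0.5125, -0.2252, 0.3298]
eef_rot: [1.701, 2.641, 0.0]
force: [1.2, -0.3, -0.1]
grip_width: 0.899
gripper_force: 0.0
```

{"method": "servo_tool", "body": {
  "increments": [
    {"claw": 0.9,"tx": 0.4,"ty": -3.6,"tz": 0,"rx": 0,"ry": 0,"rz": -0.142},
    {"claw": 0.9,"tx": 0.4,"ty": -3.6,"tz": 0,"rx": 0,"ry": 0,"rz": -0.142},
    {"claw": 0.9,"tx": 0.5,"ty": -3.6,"tz": 0,"rx": 0,"ry": 0,"rz": -0.142},
    {"claw": 0.9,"tx": 0.4,"ty": -3.4,"tz": 0,"rx": 0,"ry": 0,"rz": -0.145},
    {"claw": 0.9,"tx": 0,"ty": 0,"tz": 0,"rx": 0,"ry": 0,"rz": 0}
  ]
}}

```text
time: 23.6
tcp_pos: [0.5293, -0.3691, 0.3289]
eef_rot: [2.379, 2.052, -0.001]
force: [-0.2, 0.4, 0.2]
grip_width: 0.899
gripper_force: 0.0
```

Run:
```python
from h import *
st=robot.get_state(); e=st['eef_rot']; print(st['time'],st['tcp_pos'],e,'yaw', np.degrees(2*np.arctan2(e[1],e[0])-np.pi/2)%360)
t=snap('top','top5'); s=snap('wrist','w9')
# blade: pixels changed vs top0 in bed area, tan coloured
im=t['pixels']; hsv=cv2.cvtColor(im,cv2.COLOR_BGR2HSV)
m=((hsv[...,1]>60)&(hsv[...,2]>120)&(hsv[...,0]<25)).astype(np.uint8); 
sub=m[165:239,270:342]; ys,xs=np.nonzero(sub)
for y in range(0,74,6):
    x=np.nonzero(sub[y])[0]; print(165+y,(270+x.min(),270+x.max(),len(x)) if len(x) else None)
def pnt(img,y0,y1,x0,x1,k): return cv2.resize(img[y0:y1,x0:x1],None,fx=k,fy=k,interpolation=cv2.INTER_CUBIC)
a=pnt(im,150,290,240,400,3); b=cv2.resize(s['pixels'],(320,240)); b=cv2.copyMakeBorder(b,0,180,0,0,cv2.BORDER_CONSTANT)
cv2.imwrite('pics/m5.png',np.hstack([a,b])); print(np.hstack([a,b]).shape)
```

```text
23.6 [ 0.52928636 -0.36910671  0.3288539 ] [ 2.37868195e+00  2.05192632e+00 -9.66718520e-04] yaw 351.5641893165622
165 None
171 None
177 None
183 None
189 None
195 (np.int64(290), np.int64(320), 31)
201 (np.int64(284), np.int64(326), 43)
207 (np.int64(280), np.int64(329), 50)
213 (np.int64(279), np.int64(331), 53)
219 (np.int64(278), np.int64(331), 54)
225 (np.int64(280), np.int64(329), 50)
231 (np.int64(283), np.int64(326), 44)
237 (np.int64(288), np.int64(321), 34)
(420, 800, 3)
```

Run:
```python
from h import *
t=load('top5'); s=load('w9')
hsv=cv2.cvtColor(t['pixels'],cv2.COLOR_BGR2HSV)
for y in (248,256,264,272,278):
    row=hsv[y,285:330]; x=np.nonzero((row[:,1]>120)&(row[:,0]<15))[0]; print(y,285+x.min() if len(x) else None,285+x.max() if len(x) else None,len(x))
h=cv2.cvtColor(s['pixels'],cv2.COLOR_BGR2HSV)
def blobs(m,n):
    k,l,st,c=cv2.connectedComponentsWithStats(m.astype(np.uint8))
    for i in range(1,k):
        if st[i][4]>150: print(n,st[i],c[i].round(1))
blobs((((h[...,0]<6)|(h[...,0]>174))&(h[...,1]>170)&(h[...,2]>60)),'red')
blobs(((h[...,0]>55)&(h[...,0]<75)&(h[...,1]>120)),'green')
blobs(((h[...,0]>22)&(h[...,0]<32)&(h[...,1]>140)&(h[...,2]>100)),'yellow')
blobs(((h[...,1]<25)&(h[...,2]>190)),'white')
```

```text
248 300 308 9
256 300 308 9
264 300 308 9
272 300 308 9
278 300 308 9
green [417 206  18  35 417] [425.6 219.6]
yellow [320  67  31  81 524] [334.8 106.7]
yellow [303  72  32  82 519] [318.6 112.6]
yellow [286  78  33  82 545] [302.3 118.4]
yellow [269  84  34  82 530] [285.4 123.8]
white [314 204  17  43 674] [321.6 224. ]
white [  0 284  14  33 244] [  4.3 304. ]
```

View pics/w9.png

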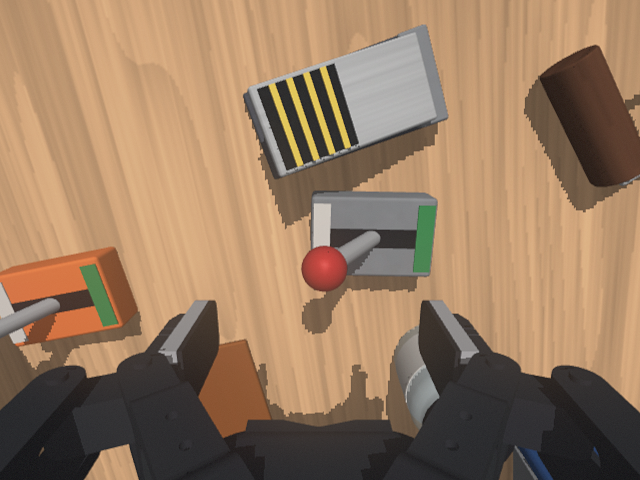

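The view shows the isolator ball at (324,269), its slot from (331,238) to (415,240), the pad of the treadle centred at about (309,120), and everything else clear.

Run:
```python
from h import *
s=load('w9')
print('ball',ray(s,324,269,.094),'slot ends',ray(s,331,238,.03),ray(s,416,241,.03))
print('box',ray(s,315,195,.03),ray(s,437,197,.03),ray(s,432,275,.03))
print('pad',ray(s,309,120,.053),'corners',ray(s,258,92,.048),ray(s,338,66,.06),ray(s,358,147,.06),ray(s,284,174,.048))
```

```text
ball [ 0.5319 -0.3722  0.094 ] slot ends [ 0.5377 -0.3733  0.03  ] [ 0.5982 -0.3841  0.03  ]
box [ 0.5308 -0.3408  0.03  ] [ 0.615  -0.3541  0.03  ] [ 0.6081 -0.412   0.03  ]
pad [ 0.5345 -0.2912  0.053 ] corners [ 0.5062 -0.2708  0.048 ] [ 0.5552 -0.2648  0.06  ] [ 0.5614 -0.3108  0.06  ] [ 0.5137 -0.3216  0.048 ]
```

{"method": "servo_tool", "body": {
  "increments": [
    {"claw": 0.9,"tx": 0.3,"ty": -0.3,"tz": -2.5,"rx": 0,"ry": 0,"rz": -0.02},
    {"claw": 0.9,"tx": 0,"ty": 0,"tz": -3,"rx": 0,"ry": 0,"rz": 0},
    {"claw": 0.9,"tx": 0,"ty": 0,"tz": -2.5,"rx": 0,"ry": 0,"rz": 0},
    {"claw": 0.9,"tx": 0,"ty": 0,"tz": -1.2,"rx": 0,"ry": 0,"rz": 0},
    {"claw": 0.9,"tx": 0,"ty": 0,"tz": 0,"rx": 0,"ry": 0,"rz": 0}
  ]
}}

```text
time: 24.2
tcp_pos: [0.5322, -0.3676, 0.2366]
eef_rot: [-2.387, -2.038, 0.001]
force: [0.3, 0.2, 0.3]
grip_width: 0.897
gripper_force: 0.0
```

{"method": "servo_tool", "body": {
  "increments": [
    {"claw": 0.9,"tx": 1.2,"ty": -0.2,"tz": 0,"rx": 0,"ry": 0,"rz": 0},
    {"claw": 0.9,"tx": 1.2,"ty": -0.2,"tz": 0,"rx": 0,"ry": 0,"rz": 0},
    {"claw": 0.9,"tx": 1,"ty": -0.2,"tz": 0,"rx": 0,"ry": 0,"rz": 0},
    {"claw": 0.9,"tx": 1,"ty": -0.2,"tz": 0,"rx": 0,"ry": 0,"rz": 0},
    {"claw": 0.9,"tx": 1,"ty": -0.2,"tz": 0,"rx": 0,"ry": 0,"rz": 0}
  ]
}}

```text
time: 24.7
tcp_pos: [0.5873, -0.3786, 0.2397]
eef_rot: [2.388, 2.038, 0.001]
force: [0.2, 0.3, 0.3]
grip_width: 0.898
gripper_force: 0.2
```

{"method": "servo_tool", "body": {
  "increments": [
    {"claw": 0.9,"tx": 0.8,"ty": -0.1,"tz": 0,"rx": 0,"ry": 0,"rz": 0},
    {"claw": 0.9,"tx": 0.6,"ty": -0.1,"tz": 0,"rx": 0,"ry": 0,"rz": 0},
    {"claw": 0.9,"tx": 0,"ty": 0,"tz": 0,"rx": 0,"ry": 0,"rz": 0},
    {"claw": 0.9,"tx": 0,"ty": 0,"tz": 0,"rx": 0,"ry": 0,"rz": 0},
    {"claw": 0.9,"tx": 0,"ty": 0,"tz": 0,"rx": 0,"ry": 0,"rz": 0}
  ]
}}

```text
time: 25.2
tcp_pos: [0.6003, -0.3806, 0.2378]
eef_rot: [-2.391, -2.038, 0.0]
force: [-0.3, -0.6, 0.2]
grip_width: 0.899
gripper_force: 0.0
```

```bash
cat >> h.py <<'E'
def redballs(s):
    h=cv2.cvtColor(s['pixels'],cv2.COLOR_BGR2HSV); m=(((h[...,0]<6)|(h[...,0]>174))&(h[...,1]>150)&(h[...,2]>40)).astype(np.uint8)
    k,l,st,c=cv2.connectedComponentsWithStats(m); return [(c[i].round(1).tolist(),int(st[i][4])) for i in range(1,k) if st[i][4]>15]
E
python3 - <<'E'
from h import *
st=robot.get_state(); print(st['time'],st['tcp_pos'],st['force'])
s=snap('scene','sc1'); print('pred off',proj(s,[.532,-.372,.094]),'on',proj(s,[.603,-.384,.094])); print(redballs(s))
s=snap('wrist','w10'); print('pred off',proj(s,[.532,-.372,.094]),'on',proj(s,[.603,-.384,.094])); print(redballs(s))
E
```

```text
25.2 [ 0.60026198 -0.38063974  0.2378266 ] [-0.28916348 -0.60657398  0.21748325]
pred off [180.3 322.6] on [191.2 347.4]
[([459.9, 177.4], 1519), ([422.6, 256.9], 160), ([410.3, 333.3], 1600)]
pred off [111.3 359.2] on [328.  360.8]
[([327.1, 359.3], 4752)]
```

{"method": "servo_tool", "body": {
  "increments": [
    {"claw": 0.9,"tx": 0,"ty": 0,"tz": 2,"rx": 0,"ry": 0,"rz": 0},
    {"claw": 0.9,"tx": 0,"ty": 0,"tz": 3.5,"rx": 0,"ry": 0,"rz": 0},
    {"claw": 0.9,"tx": 0,"ty": 0,"tz": 3,"rx": 0,"ry": 0,"rz": 0},
    {"claw": 0,"tx": -2,"ty": 2.5,"tz": 0,"rx": 0,"ry": 0,"rz": 0},
    {"claw": 0,"tx": -2.4,"ty": 3,"tz": 0,"rx": 0,"ry": 0,"rz": 0}
  ],
  "force": 20
}}

```text
time: 25.8
tcp_pos: [0.5566, -0.326, 0.3235]
eef_rot: [2.39, 2.035, 0.002]
force: [0.7, -0.3, -0.4]
grip_width: 0.578
gripper_force: 0.0
```

{"method": "servo_tool", "body": {
  "increments": [
    {"claw": 0,"tx": -2.2,"ty": 3,"tz": 0,"rx": 0,"ry": 0,"rz": 0},
    {"claw": 0,"tx": 0,"ty": 0.5,"tz": -2,"rx": 0,"ry": 0,"rz": 0},
    {"claw": 0,"tx": 0,"ty": 0,"tz": -3,"rx": 0,"ry": 0,"rz": 0},
    {"claw": 0,"tx": 0,"ty": 0,"tz": -2.5,"rx": 0,"ry": 0,"rz": 0},
    {"claw": 0,"tx": 0,"ty": 0,"tz": 0,"rx": 0,"ry": 0,"rz": 0}
  ]
}}

```text
time: 26.3
tcp_pos: [0.5332, -0.29, 0.2449]
eef_rot: [-2.387, -2.035, 0.003]
force: [-0.0, -0.1, 0.3]
grip_width: -0.0
gripper_force: 0.0
```

Run:
```python
from h import *
st=robot.get_state(); print(st['time'],st['tcp_pos'],st['force'],st['grip_width'])
t=snap('top','top6'); h=cv2.cvtColor(t['pixels'],cv2.COLOR_BGR2HSV)
for y in (207,213,219,225,256):
    r=h[y,270:342]; x=np.nonzero((r[:,1]>60)&(r[:,2]>90)&(r[:,0]<25))[0]; print(y,270+x.min(),270+x.max())
```

```text
26.3 [ 0.53321357 -0.29001123  0.24488871] [-0.0417179  -0.11382359  0.29275433] -0.00024622092520840583
207 280 329
213 279 331
219 279 331
225 280 330
256 270 341
```

{"method": "servo_tool", "body": {
  "increments": [
    {"claw": 0,"tx": 0,"ty": 0,"tz": -1,"rx": 0,"ry": 0,"rz": 0},
    {"claw": 0,"tx": 0,"ty": 0,"tz": -0.8,"rx": 0,"ry": 0,"rz": 0},
    {"claw": 0,"tx": -0.1,"ty": 0,"tz": -0.7,"rx": 0,"ry": 0,"rz": 0},
    {"claw": 0,"tx": -0.2,"ty": 0,"tz": -0.7,"rx": 0,"ry": 0,"rz": 0},
    {"claw": 0,"tx": -0.2,"ty": 0,"tz": -0.7,"rx": 0,"ry": 0,"rz": 0}
  ]
}}

```text
time: 26.85
tcp_pos: [0.53, -0.2912, 0.2093]
eef_rot: [2.389, 2.036, 0.001]
force: [1.9, -2.2, 9.6]
grip_width: -0.002
gripper_force: 4.4
```

{"method": "servo_tool", "body": {
  "increments": [
    {"claw": 0,"tx": 0,"ty": 0,"tz": -0.3,"rx": 0,"ry": 0,"rz": 0},
    {"claw": 0,"tx": 0,"ty": 0,"tz": 0,"rx": 0,"ry": 0,"rz": 0}
  ]
}}

```text
time: 27.05
tcp_pos: [0.5297, -0.2911, 0.2059]
eef_rot: [2.39, 2.037, -0.0]
force: [-0.2, -4.1, 7.2]
grip_width: 0.003
gripper_force: 3.3
```

{"method": "servo_tool", "body": {
  "increments": [
    {"claw": 0,"tx": 0,"ty": 0,"tz": -0.3,"rx": 0,"ry": 0,"rz": 0},
    {"claw": 0,"tx": 0,"ty": 0,"tz": 0,"rx": 0,"ry": 0,"rz": 0}
  ]
}}

```text
time: 27.25
tcp_pos: [0.5296, -0.2911, 0.2031]
eef_rot: [2.39, 2.037, -0.001]
force: [-1.9, -3.4, 7.2]
grip_width: 0.0
gripper_force: 3.9
```

{"method": "servo_tool", "body": {
  "increments": [
    {"claw": 0,"tx": 0,"ty": 0,"tz": -0.3,"rx": 0,"ry": 0,"rz": 0},
    {"claw": 0,"tx": 0,"ty": 0,"tz": 0,"rx": 0,"ry": 0,"rz": 0}
  ]
}}

```text
time: 27.45
tcp_pos: [0.5296, -0.2911, 0.2001]
eef_rot: [2.39, 2.037, -0.001]
force: [-2.6, -1.9, 8.1]
grip_width: 0.006
gripper_force: 4.1
```

{"method": "servo_tool", "body": {
  "increments": [
    {"claw": 0,"tx": 0,"ty": 0,"tz": -0.2,"rx": 0,"ry": 0,"rz": 0},
    {"claw": 0,"tx": 0,"ty": 0,"tz": 0,"rx": 0,"ry": 0,"rz": 0}
  ]
}}

```text
time: 27.65
tcp_pos: [0.5295, -0.2911, 0.1991]
eef_rot: [2.39, 2.036, -0.001]
force: [-8.1, 0.4, 19.9]
grip_width: -0.004
gripper_force: 10.0
```

{"method": "servo_tool", "body": {
  "increments": [
    {"claw": 0,"tx": 0,"ty": 0,"tz": -0.1,"rx": 0,"ry": 0,"rz": 0},
    {"claw": 0,"tx": 0,"ty": 0,"tz": 0,"rx": 0,"ry": 0,"rz": 0}
  ]
}}

```text
time: 27.85
tcp_pos: [0.5295, -0.2911, 0.1988]
eef_rot: [2.39, 2.036, -0.0]
force: [-11.9, 2.0, 31.6]
grip_width: 0.002
gripper_force: 15.8
```

{"method": "servo_tool", "body": {
  "increments": [
    {"claw": 0,"tx": 0,"ty": 0,"tz": 0.05,"rx": 0,"ry": 0,"rz": 0},
    {"claw": 0,"tx": 0,"ty": 0,"tz": 0,"rx": 0,"ry": 0,"rz": 0},
    {"claw": 0,"tx": 0,"ty": 0,"tz": 0,"rx": 0,"ry": 0,"rz": 0},
    {"claw": 0,"tx": 0,"ty": 0,"tz": 0,"rx": 0,"ry": 0,"rz": 0},
    {"claw": 0,"tx": 0,"ty": 0,"tz": 0,"rx": 0,"ry": 0,"rz": 0}
  ]
}}

```text
time: 28.35
tcp_pos: [0.5295, -0.2911, 0.1989]
eef_rot: [2.39, 2.036, -0.0]
force: [-9.5, 0.9, 26.1]
grip_width: -0.003
gripper_force: 13.0
```

{"method": "servo_tool", "body": {
  "increments": [
    {"claw": 0,"tx": 0,"ty": 0,"tz": 0,"rx": 0,"ry": 0,"rz": 0},
    {"claw": 0,"tx": 0,"ty": 0,"tz": 0,"rx": 0,"ry": 0,"rz": 0},
    {"claw": 0,"tx": 0,"ty": 0,"tz": 0,"rx": 0,"ry": 0,"rz": 0},
    {"claw": 0,"tx": 0,"ty": 0,"tz": 0,"rx": 0,"ry": 0,"rz": 0},
    {"claw": 0,"tx": 0,"ty": 0,"tz": 0,"rx": 0,"ry": 0,"rz": 0}
  ]
}}

```text
time: 28.85
tcp_pos: [0.5295, -0.2911, 0.1989]
eef_rot: [2.39, 2.036, -0.0]
force: [-9.8, 1.2, 25.9]
grip_width: -0.002
gripper_force: 13.0
```

{"method": "servo_tool", "body": {
  "increments": [
    {"claw": 0,"tx": 0,"ty": 0,"tz": 0,"rx": 0,"ry": 0,"rz": 0},
    {"claw": 0,"tx": 0,"ty": 0,"tz": 0,"rx": 0,"ry": 0,"rz": 0},
    {"claw": 0,"tx": 0,"ty": 0,"tz": 0,"rx": 0,"ry": 0,"rz": 0},
    {"claw": 0,"tx": 0,"ty": 0,"tz": 0,"rx": 0,"ry": 0,"rz": 0},
    {"claw": 0,"tx": 0,"ty": 0,"tz": 0,"rx": 0,"ry": 0,"rz": 0}
  ]
}}

```text
time: 29.35
tcp_pos: [0.5295, -0.2911, 0.199]
eef_rot: [2.39, 2.036, -0.0]
force: [-9.5, 0.6, 25.6]
grip_width: -0.002
gripper_force: 13.0
```

{"method": "servo_tool", "body": {
  "increments": [
    {"claw": 0,"tx": 0,"ty": 0,"tz": 0,"rx": 0,"ry": 0,"rz": 0},
    {"claw": 0,"tx": 0,"ty": 0,"tz": 0,"rx": 0,"ry": 0,"rz": 0},
    {"claw": 0,"tx": 0,"ty": 0,"tz": 0,"rx": 0,"ry": 0,"rz": 0},
    {"claw": 0,"tx": 0,"ty": 0,"tz": 0,"rx": 0,"ry": 0,"rz": 0},
    {"claw": 0,"tx": 0,"ty": 0,"tz": 0,"rx": 0,"ry": 0,"rz": 0}
  ]
}}

```text
time: 29.85
tcp_pos: [0.5295, -0.2911, 0.199]
eef_rot: [2.39, 2.036, -0.0]
force: [-10.5, 1.7, 26.4]
grip_width: 0.001
gripper_force: 13.0
```

{"method": "servo_tool", "body": {
  "increments": [
    {"claw": 0,"tx": 0,"ty": 0,"tz": 0,"rx": 0,"ry": 0,"rz": 0},
    {"claw": 0,"tx": 0,"ty": 0,"tz": 0,"rx": 0,"ry": 0,"rz": 0},
    {"claw": 0,"tx": 0,"ty": 0,"tz": 0,"rx": 0,"ry": 0,"rz": 0},
    {"claw": 0,"tx": 0,"ty": 0,"tz": 0,"rx": 0,"ry": 0,"rz": 0},
    {"claw": 0,"tx": 0,"ty": 0,"tz": 0,"rx": 0,"ry": 0,"rz": 0}
  ]
}}

```text
time: 30.35
tcp_pos: [0.5295, -0.2911, 0.1989]
eef_rot: [2.39, 2.036, -0.0]
force: [-9.3, 0.7, 26.6]
grip_width: -0.0
gripper_force: 13.0
```

Run:
```python
from h import *
st=robot.get_state(); print(st['time'],st['tcp_pos'],st['force'])
t=snap('top','top7'); d=cv2.absdiff(t['pixels'],load('top0')['pixels']).sum(2)
g=t['pixels'][:,305].astype(int); print([(y,g[y].tolist()) for y in range(150,250,6)])
```

```text
30.35 [ 0.5295137  -0.29107417  0.19894488] [-9.29912992  0.69092939 26.56045457]
[(150, [89, 87, 84]), (156, [88, 87, 84]), (162, [89, 86, 84]), (168, [89, 87, 85]), (174, [91, 87, 85]), (180, [90, 87, 84]), (186, [91, 88, 86]), (192, [127, 171, 213]), (198, [109, 146, 181]), (204, [171, 176, 174]), (210, [178, 182, 180]), (216, [131, 134, 133]), (222, [68, 91, 110]), (228, [123, 165, 203]), (234, [123, 164, 202]), (240, [164, 222, 243]), (246, [81, 116, 161])]
```

{"method": "servo_tool", "body": {
  "increments": [
    {"claw": 0,"tx": 0,"ty": 0,"tz": 0,"rx": 0,"ry": 0,"rz": 0},
    {"claw": 0,"tx": 0,"ty": 0,"tz": 0,"rx": 0,"ry": 0,"rz": 0},
    {"claw": 0,"tx": 0,"ty": 0,"tz": 0,"rx": 0,"ry": 0,"rz": 0},
    {"claw": 0,"tx": 0,"ty": 0,"tz": 0,"rx": 0,"ry": 0,"rz": 0},
    {"claw": 0,"tx": 0,"ty": 0,"tz": 0,"rx": 0,"ry": 0,"rz": 0}
  ]
}}

```text
time: 30.9
tcp_pos: [0.5295, -0.2911, 0.199]
eef_rot: [2.39, 2.036, -0.0]
force: [-9.8, 1.2, 25.6]
grip_width: 0.002
gripper_force: 13.0
```

{"method": "servo_tool", "body": {
  "increments": [
    {"claw": 0,"tx": 0,"ty": 0,"tz": 0,"rx": 0,"ry": 0,"rz": 0},
    {"claw": 0,"tx": 0,"ty": 0,"tz": 0,"rx": 0,"ry": 0,"rz": 0},
    {"claw": 0,"tx": 0,"ty": 0,"tz": 0,"rx": 0,"ry": 0,"rz": 0},
    {"claw": 0,"tx": 0,"ty": 0,"tz": 0,"rx": 0,"ry": 0,"rz": 0},
    {"claw": 0,"tx": 0,"ty": 0,"tz": 0,"rx": 0,"ry": 0,"rz": 0}
  ]
}}

```text
time: 31.4
tcp_pos: [0.5295, -0.2911, 0.199]
eef_rot: [2.39, 2.036, -0.0]
force: [-9.7, 1.0, 26.7]
grip_width: -0.002
gripper_force: 13.0
```

{"method": "servo_tool", "body": {
  "increments": [
    {"claw": 0,"tx": 0,"ty": 0,"tz": 0,"rx": 0,"ry": 0,"rz": 0},
    {"claw": 0,"tx": 0,"ty": 0,"tz": 0,"rx": 0,"ry": 0,"rz": 0},
    {"claw": 0,"tx": 0,"ty": 0,"tz": 0,"rx": 0,"ry": 0,"rz": 0},
    {"claw": 0,"tx": 0,"ty": 0,"tz": 0,"rx": 0,"ry": 0,"rz": 0},
    {"claw": 0,"tx": 0,"ty": 0,"tz": 0,"rx": 0,"ry": 0,"rz": 0}
  ]
}}

```text
time: 31.9
tcp_pos: [0.5295, -0.2911, 0.199]
eef_rot: [2.39, 2.036, -0.0]
force: [-9.0, 1.0, 25.9]
grip_width: -0.001
gripper_force: 13.0
```

{"method": "servo_tool", "body": {
  "increments": [
    {"claw": 0,"tx": 0,"ty": 0,"tz": 0,"rx": 0,"ry": 0,"rz": 0},
    {"claw": 0,"tx": 0,"ty": 0,"tz": 0,"rx": 0,"ry": 0,"rz": 0},
    {"claw": 0,"tx": 0,"ty": 0,"tz": 0,"rx": 0,"ry": 0,"rz": 0},
    {"claw": 0,"tx": 0,"ty": 0,"tz": 0,"rx": 0,"ry": 0,"rz": 0},
    {"claw": 0,"tx": 0,"ty": 0,"tz": 0,"rx": 0,"ry": 0,"rz": 0}
  ]
}}

```text
time: 32.4
tcp_pos: [0.5295, -0.2911, 0.199]
eef_rot: [2.39, 2.036, -0.0]
force: [-10.1, 0.7, 25.6]
grip_width: -0.004
gripper_force: 13.0
```

{"method": "servo_tool", "body": {
  "increments": [
    {"claw": 0,"tx": 0,"ty": 0,"tz": 0,"rx": 0,"ry": 0,"rz": 0},
    {"claw": 0,"tx": 0,"ty": 0,"tz": 0,"rx": 0,"ry": 0,"rz": 0},
    {"claw": 0,"tx": 0,"ty": 0,"tz": 0,"rx": 0,"ry": 0,"rz": 0},
    {"claw": 0,"tx": 0,"ty": 0,"tz": 0,"rx": 0,"ry": 0,"rz": 0}
  ]
}}

```text
time: 32.8
tcp_pos: [0.5295, -0.2911, 0.1989]
eef_rot: [2.39, 2.036, -0.0]
force: [-9.8, 0.5, 26.3]
grip_width: 0.001
gripper_force: 13.0
```

{"method": "servo_tool", "body": {
  "increments": [
    {"claw": 0,"tx": 0,"ty": 0,"tz": 0.5,"rx": 0,"ry": 0,"rz": 0},
    {"claw": 0,"tx": 0,"ty": 0,"tz": 0.8,"rx": 0,"ry": 0,"rz": 0},
    {"claw": 0,"tx": 0,"ty": 0,"tz": 1,"rx": 0,"ry": 0,"rz": 0},
    {"claw": 0,"tx": 0,"ty": 0,"tz": 1.5,"rx": 0,"ry": 0,"rz": 0},
    {"claw": 0,"tx": 0,"ty": 0,"tz": 3,"rx": 0,"ry": 0,"rz": 0}
  ]
}}

```text
time: 33.3
tcp_pos: [0.5288, -0.2902, 0.2645]
eef_rot: [-2.388, -2.036, 0.002]
force: [1.2, 0.5, -1.1]
grip_width: -0.002
gripper_force: 0.0
```

{"method": "servo_tool", "body": {
  "increments": [
    {"claw": 0,"tx": 0,"ty": 0,"tz": 3.3,"rx": 0,"ry": 0,"rz": 0},
    {"claw": 0,"tx": 0,"ty": 0,"tz": 3,"rx": 0,"ry": 0,"rz": 0},
    {"claw": 0.9,"tx": 2,"ty": -2.5,"tz": 0,"rx": 0,"ry": 0,"rz": 0},
    {"claw": 0.9,"tx": 2.5,"ty": -3,"tz": 0,"rx": 0,"ry": 0,"rz": 0},
    {"claw": 0.9,"tx": 2,"ty": -3,"tz": 0,"rx": 0,"ry": 0,"rz": 0}
  ]
}}

```text
time: 33.8
tcp_pos: [0.5953, -0.3763, 0.3291]
eef_rot: [2.39, 2.038, 0.001]
force: [-0.3, -1.4, 0.5]
grip_width: 0.507
gripper_force: 0.0
```

{"method": "servo_tool", "body": {
  "increments": [
    {"claw": 0.9,"tx": 0.5,"ty": -0.5,"tz": 0,"rx": 0,"ry": 0,"rz": 0},
    {"claw": 0.9,"tx": 0,"ty": 0,"tz": 0,"rx": 0,"ry": 0,"rz": 0},
    {"claw": 0.9,"tx": 0,"ty": 0,"tz": 0,"rx": 0,"ry": 0,"rz": 0}
  ]
}}

```text
time: 34.1
tcp_pos: [0.5993, -0.3803, 0.3282]
eef_rot: [-2.39, -2.038, 0.0]
force: [-0.6, 1.4, 0.0]
grip_width: 0.899
gripper_force: 0.0
```

Run:
```python
from h import *
st=robot.get_state(); print(st['time'],st['tcp_pos'],st['force'],st['grip_width'])
t=snap('top','top8'); print('centre col vs top5 diff',[int(cv2.absdiff(t['pixels'],load('top5')['pixels'])[y0:y1,260:395].max()) for y0,y1 in ((145,190),(190,240))])
s=snap('wrist','w11'); print('on',proj(s,[.603,-.384,.094])); print(redballs(s))
```

```text
34.1 [ 0.59929384 -0.38030446  0.32820361] [-0.55454155  1.4236868   0.03745928] 0.8993900741791361
centre col vs top5 diff [5, 8]
on [326.  267.3]
[([325.8, 265.1], 1494)]
```

{"method": "servo_tool", "body": {
  "increments": [
    {"claw": 0.9,"tx": 0,"ty": 0,"tz": -2.5,"rx": 0,"ry": 0,"rz": 0},
    {"claw": 0.9,"tx": 0,"ty": 0,"tz": -3,"rx": 0,"ry": 0,"rz": 0},
    {"claw": 0.9,"tx": 0,"ty": 0,"tz": -2.5,"rx": 0,"ry": 0,"rz": 0},
    {"claw": 0.9,"tx": 0,"ty": 0,"tz": -1.1,"rx": 0,"ry": 0,"rz": 0},
    {"claw": 0.9,"tx": 0,"ty": 0,"tz": 0,"rx": 0,"ry": 0,"rz": 0}
  ]
}}

```text
time: 34.7
tcp_pos: [0.599, -0.38, 0.2364]
eef_rot: [-2.389, -2.037, 0.001]
force: [0.1, 0.4, 0.4]
grip_width: 0.902
gripper_force: 0.0
```

{"method": "servo_tool", "body": {
  "increments": [
    {"claw": 0.9,"tx": -1.2,"ty": 0.2,"tz": 0,"rx": 0,"ry": 0,"rz": 0},
    {"claw": 0.9,"tx": -1.2,"ty": 0.2,"tz": 0,"rx": 0,"ry": 0,"rz": 0},
    {"claw": 0.9,"tx": -1,"ty": 0.2,"tz": 0,"rx": 0,"ry": 0,"rz": 0},
    {"claw": 0.9,"tx": -1,"ty": 0.2,"tz": 0,"rx": 0,"ry": 0,"rz": 0},
    {"claw": 0.9,"tx": -1,"ty": 0.1,"tz": 0,"rx": 0,"ry": 0,"rz": 0}
  ]
}}

```text
time: 35.2
tcp_pos: [0.5456, -0.3717, 0.2395]
eef_rot: [2.388, 2.037, 0.001]
force: [-0.3, -0.3, 0.1]
grip_width: 0.9
gripper_force: 0.2
```

{"method": "servo_tool", "body": {
  "increments": [
    {"claw": 0.9,"tx": -0.8,"ty": 0.1,"tz": 0,"rx": 0,"ry": 0,"rz": 0},
    {"claw": 0.9,"tx": -0.5,"ty": 0.1,"tz": 0,"rx": 0,"ry": 0,"rz": 0},
    {"claw": 0.9,"tx": 0,"ty": 0,"tz": 0,"rx": 0,"ry": 0,"rz": 0},
    {"claw": 0.9,"tx": 0,"ty": 0,"tz": 0,"rx": 0,"ry": 0,"rz": 0},
    {"claw": 0.9,"tx": 0,"ty": 0,"tz": 0,"rx": 0,"ry": 0,"rz": 0}
  ]
}}

```text
time: 35.7
tcp_pos: [0.5329, -0.3697, 0.2373]
eef_rot: [2.391, 2.038, 0.0]
force: [0.5, -0.9, -0.1]
grip_width: 0.894
gripper_force: 0.0
```

Run:
```python
from h import *
st=robot.get_state(); print(st['time'],st['tcp_pos'],st['force'])
s=snap('wrist','w12'); print('pred off',proj(s,[.532,-.372,.094]),'on',proj(s,[.603,-.384,.094])); print(redballs(s))
```

```text
35.7 [ 0.53287438 -0.36969658  0.23726033] [ 0.52584027 -0.89794042 -0.10782802]
pred off [316.6 360.7] on [533.7 362.4]
[([315.7, 360.6], 4782)]
```

{"method": "servo_tool", "body": {
  "increments": [
    {"claw": 0.9,"tx": 0,"ty": 0,"tz": 2,"rx": 0,"ry": 0,"rz": 0},
    {"claw": 0.9,"tx": 0,"ty": 0,"tz": 3.5,"rx": 0,"ry": 0,"rz": 0},
    {"claw": 0.9,"tx": 0,"ty": 0,"tz": 3.5,"rx": 0,"ry": 0,"rz": 0},
    {"claw": 0.9,"tx": -0.3,"ty": 2,"tz": 0,"rx": 0,"ry": 0,"rz": 0.144},
    {"claw": 0.9,"tx": -0.4,"ty": 3.6,"tz": 0,"rx": 0,"ry": 0,"rz": 0.144}
  ]
}}

```text
time: 36.25
tcp_pos: [0.5259, -0.3146, 0.3279]
eef_rot: [2.068, 2.362, 0.0]
force: [0.4, 0.5, -0.9]
grip_width: 0.899
gripper_force: 0.0
```

{"method": "servo_tool", "body": {
  "increments": [
    {"claw": 0.8,"tx": -0.4,"ty": 3.6,"tz": 0,"rx": 0,"ry": 0,"rz": 0.144},
    {"claw": 0.8,"tx": -0.4,"ty": 3.6,"tz": 0,"rx": 0,"ry": 0,"rz": 0.144},
    {"claw": 0.8,"tx": -0.4,"ty": 3.6,"tz": 0,"rx": 0,"ry": 0,"rz": 0.144},
    {"claw": 0.8,"tx": -0.4,"ty": 3.6,"tz": 0,"rx": 0,"ry": 0,"rz": 0.144},
    {"claw": 0.8,"tx": -0.4,"ty": 3.6,"tz": 0,"rx": 0,"ry": 0,"rz": 0.144}
  ]
}}

```text
time: 36.75
tcp_pos: [0.5054, -0.1323, 0.3273]
eef_rot: [1.101, 2.942, 0.0]
force: [0.7, 0.5, 0.7]
grip_width: 0.801
gripper_force: 0.0
```

{"method": "servo_tool", "body": {
  "increments": [
    {"claw": 0.8,"tx": -0.4,"ty": 3.6,"tz": 0,"rx": 0,"ry": 0,"rz": 0.144},
    {"claw": 0.8,"tx": -0.4,"ty": 3.6,"tz": 0,"rx": 0,"ry": 0,"rz": 0.144},
    {"claw": 0.8,"tx": -0.4,"ty": 3.6,"tz": 0,"rx": 0,"ry": 0,"rz": 0.144},
    {"claw": 0.8,"tx": -0.4,"ty": 3.6,"tz": 0,"rx": 0,"ry": 0,"rz": 0.144},
    {"claw": 0.8,"tx": -0.6,"ty": 3.6,"tz": 0,"rx": 0,"ry": 0,"rz": 0.144}
  ]
}}

```text
time: 37.25
tcp_pos: [0.4834, 0.0479, 0.3273]
eef_rot: [-0.007, 3.141, 0.0]
force: [0.3, -0.1, 0.4]
grip_width: 0.799
gripper_force: 0.0
```

{"method": "servo_tool", "body": {
  "increments": [
    {"claw": 0.8,"tx": 0,"ty": 0.2,"tz": -3,"rx": 0,"ry": 0,"rz": 0},
    {"claw": 0.8,"tx": 0,"ty": 0,"tz": -3,"rx": 0,"ry": 0,"rz": 0},
    {"claw": 0.8,"tx": 0,"ty": 0,"tz": 0,"rx": 0,"ry": 0,"rz": 0}
  ]
}}

```text
time: 37.55
tcp_pos: [0.4823, 0.0486, 0.2644]
eef_rot: [-0.002, -3.136, 0.001]
force: [-0.1, 0.2, -0.2]
grip_width: 0.798
gripper_force: 0.0
```

Run:
```python
from h import *
st=robot.get_state(); e=st['eef_rot']; p=st['tcp_pos']; print(st['time'],p,'yaw', np.degrees(2*np.arctan2(e[1],e[0])-np.pi/2)%360)
s=snap('wrist','w13'); h=cv2.cvtColor(s['pixels'],cv2.COLOR_BGR2HSV)
m=((h[...,1]>112)&(h[...,0]<15)).astype(np.uint8); m=cv2.morphologyEx(m,cv2.MORPH_OPEN,np.ones((5,5)))
k,l,stt,c=cv2.connectedComponentsWithStats(m)
for i in range(1,k):
    if stt[i][4]>1500: print(stt[i],c[i].round(1),cv2.minAreaRect(np.argwhere(l==i)[:,::-1].astype(np.float32)))
```

```text
37.55 [0.48227799 0.04863947 0.26437218] yaw 89.94461352516879
[ 292  139   55  181 9286] [318.9 227. ] ((319.0, 229.0), (180.0, 54.0), 90.0)
```

{"method": "servo_tool", "body": {
  "increments": [
    {"claw": 0.8,"tx": 0.1,"ty": 0,"tz": -2.5,"rx": 0,"ry": 0,"rz": 0},
    {"claw": 0.8,"tx": 0,"ty": 0,"tz": -2.5,"rx": 0,"ry": 0,"rz": 0},
    {"claw": 0.8,"tx": 0,"ty": 0,"tz": -1.8,"rx": 0,"ry": 0,"rz": 0},
    {"claw": 0.8,"tx": 0,"ty": 0,"tz": -0.9,"rx": 0,"ry": 0,"rz": 0},
    {"claw": 0.8,"tx": 0,"ty": 0,"tz": 0,"rx": 0,"ry": 0,"rz": 0}
  ]
}}

```text
time: 38.1
tcp_pos: [0.4848, 0.0481, 0.1905]
eef_rot: [-0.003, -3.141, 0.0]
force: [-0.2, 0.4, 0.2]
grip_width: 0.797
gripper_force: 0.0
```

{"method": "servo_tool", "body": {
  "increments": [
    {"claw": 0,"tx": 0,"ty": 0,"tz": 0,"rx": 0,"ry": 0,"rz": 0},
    {"claw": 0,"tx": 0,"ty": 0,"tz": 0,"rx": 0,"ry": 0,"rz": 0},
    {"claw": 0,"tx": 0,"ty": 0,"tz": 0,"rx": 0,"ry": 0,"rz": 0},
    {"claw": 0,"tx": 0,"ty": 0,"tz": 0,"rx": 0,"ry": 0,"rz": 0},
    {"claw": 0,"tx": 0,"ty": 0,"tz": 0,"rx": 0,"ry": 0,"rz": 0}
  ],
  "force": 50
}}

```text
time: 38.6
tcp_pos: [0.4849, 0.0484, 0.191]
eef_rot: [0.003, 3.14, 0.0]
force: [-1.2, -0.0, 7.7]
grip_width: 0.311
gripper_force: 52.9
```

{"method": "servo_tool", "body": {
  "increments": [
    {"claw": 0,"tx": 0,"ty": 0,"tz": 1,"rx": 0,"ry": 0,"rz": 0},
    {"claw": 0,"tx": 0,"ty": 0,"tz": 2,"rx": 0,"ry": 0,"rz": 0},
    {"claw": 0,"tx": 0,"ty": 0,"tz": 3,"rx": 0,"ry": 0,"rz": 0},
    {"claw": 0,"tx": 0,"ty": 0,"tz": 2,"rx": 0,"ry": 0,"rz": 0},
    {"claw": 0,"tx": 0,"ty": 1,"tz": 0,"rx": 0,"ry": 0,"rz": 0.026}
  ]
}}

```text
time: 39.1
tcp_pos: [0.4854, 0.0581, 0.2733]
eef_rot: [-0.037, 3.137, 0.0]
force: [-0.4, -1.0, -1.7]
grip_width: 0.313
gripper_force: 52.0
```

{"method": "servo_tool", "body": {
  "increments": [
    {"claw": 0,"tx": -0.3,"ty": 2.5,"tz": 0,"rx": 0,"ry": 0,"rz": 0.055},
    {"claw": 0,"tx": -0.3,"ty": 2.5,"tz": 0,"rx": 0,"ry": 0,"rz": 0.055},
    {"claw": 0,"tx": -0.3,"ty": 2.5,"tz": 0,"rx": 0,"ry": 0,"rz": 0.055},
    {"claw": 0,"tx": -0.3,"ty": 2.5,"tz": 0,"rx": 0,"ry": 0,"rz": 0.055},
    {"claw": 0,"tx": -0.3,"ty": 2.5,"tz": 0,"rx": 0,"ry": 0,"rz": 0.055}
  ]
}}

```text
time: 39.6
tcp_pos: [0.4689, 0.1847, 0.2697]
eef_rot: [0.473, -3.105, 0.0]
force: [0.8, -0.4, -1.2]
grip_width: 0.311
gripper_force: 52.0
```

{"method": "servo_tool", "body": {
  "increments": [
    {"claw": 0,"tx": -0.3,"ty": 2.5,"tz": 0,"rx": 0,"ry": 0,"rz": 0.055},
    {"claw": 0,"tx": -0.3,"ty": 2.5,"tz": 0,"rx": 0,"ry": 0,"rz": 0.055},
    {"claw": 0,"tx": -0.3,"ty": 2.5,"tz": 0,"rx": 0,"ry": 0,"rz": 0.055},
    {"claw": 0,"tx": 0,"ty": 1.5,"tz": 0,"rx": 0,"ry": 0,"rz": 0},
    {"claw": 0,"tx": 0,"ty": 0,"tz": 0,"rx": 0,"ry": 0,"rz": 0}
  ]
}}

```text
time: 40.1
tcp_pos: [0.4602, 0.2749, 0.2698]
eef_rot: [0.724, -3.057, -0.0]
force: [-0.6, 0.1, -0.8]
grip_width: 0.317
gripper_force: 52.0
```

Run:
```python
from h import *
st=robot.get_state(); e=st['eef_rot']; p=st['tcp_pos']; print(st['time'],p,'yaw', np.degrees(2*np.arctan2(e[1],e[0])-np.pi/2)%360,st['force'],st['grip_width'])
```

```text
40.1 [0.46022701 0.27487679 0.26976678] yaw 116.64666306814792 [-0.61074343  0.05914989 -0.77930556] 0.3166157227204541
```

{"method": "servo_tool", "body": {
  "increments": [
    {"claw": 0,"tx": -0.1,"ty": 0,"tz": -2,"rx": 0,"ry": 0,"rz": 0},
    {"claw": 0,"tx": 0,"ty": 0,"tz": -2.5,"rx": 0,"ry": 0,"rz": 0},
    {"claw": 0,"tx": 0,"ty": 0,"tz": -1.6,"rx": 0,"ry": 0,"rz": 0},
    {"claw": 0,"tx": 0,"ty": 0,"tz": -0.8,"rx": 0,"ry": 0,"rz": 0},
    {"claw": 0,"tx": 0,"ty": 0,"tz": -0.4,"rx": 0,"ry": 0,"rz": 0}
  ]
}}

```text
time: 40.6
tcp_pos: [0.4595, 0.2727, 0.1967]
eef_rot: [0.721, -3.057, 0.001]
force: [-0.6, -0.2, 0.4]
grip_width: 0.318
gripper_force: 52.1
```

{"method": "servo_tool", "body": {
  "increments": [
    {"claw": 0,"tx": 0,"ty": 0,"tz": -0.1,"rx": 0,"ry": 0,"rz": 0},
    {"claw": 0,"tx": 0,"ty": 0,"tz": 0,"rx": 0,"ry": 0,"rz": 0}
  ]
}}

```text
time: 40.8
tcp_pos: [0.4599, 0.2733, 0.1968]
eef_rot: [-0.722, 3.057, 0.0]
force: [-0.0, -0.9, -1.1]
grip_width: 0.315
gripper_force: 52.0
```

{"method": "servo_tool", "body": {
  "increments": [
    {"claw": 0.7,"tx": 0,"ty": 0,"tz": 0,"rx": 0,"ry": 0,"rz": 0},
    {"claw": 0.7,"tx": 0,"ty": 0,"tz": 0,"rx": 0,"ry": 0,"rz": 0},
    {"claw": 0.7,"tx": 0,"ty": 0,"tz": 0,"rx": 0,"ry": 0,"rz": 0},
    {"claw": 0.7,"tx": 0,"ty": 0,"tz": 2,"rx": 0,"ry": 0,"rz": 0},
    {"claw": 0.7,"tx": 0,"ty": 0,"tz": 4,"rx": 0,"ry": 0,"rz": 0}
  ]
}}

```text
time: 41.3
tcp_pos: [0.4586, 0.2728, 0.2548]
eef_rot: [0.722, -3.053, 0.002]
force: [0.7, 1.5, 0.2]
grip_width: 0.699
gripper_force: 0.0
```

{"method": "servo_tool", "body": {
  "increments": [
    {"claw": 0.7,"tx": 0,"ty": 0,"tz": 4,"rx": 0,"ry": 0,"rz": 0},
    {"claw": 0.7,"tx": 0,"ty": -2,"tz": 3,"rx": 0,"ry": 0,"rz": 0},
    {"claw": 0.7,"tx": -1,"ty": -3.5,"tz": 2,"rx": 0,"ry": 0,"rz": 0},
    {"claw": 0.7,"tx": -1,"ty": -4,"tz": 0,"rx": 0,"ry": 0,"rz": 0},
    {"claw": 0.7,"tx": -1,"ty": -4,"tz": 0,"rx": 0,"ry": 0,"rz": 0}
  ]
}}

```text
time: 41.8
tcp_pos: [0.4291, 0.1373, 0.3469]
eef_rot: [-0.724, 3.055, 0.0]
force: [0.8, -0.4, -0.3]
grip_width: 0.703
gripper_force: 0.0
```

{"method": "servo_tool", "body": {
  "increments": [
    {"claw": 0.7,"tx": -1,"ty": -4,"tz": 0,"rx": 0,"ry": 0,"rz": 0},
    {"claw": 0.7,"tx": -1,"ty": -4,"tz": 0,"rx": 0,"ry": 0,"rz": 0},
    {"claw": 0.7,"tx": -1,"ty": -4,"tz": 0,"rx": 0,"ry": 0,"rz": 0},
    {"claw": 0.7,"tx": -1,"ty": -4,"tz": 0,"rx": 0,"ry": 0,"rz": 0},
    {"claw": 0.7,"tx": 0,"ty": 0,"tz": 0,"rx": 0,"ry": 0,"rz": 0}
  ]
}}

```text
time: 42.3
tcp_pos: [0.3884, -0.025, 0.3465]
eef_rot: [-0.716, 3.059, -0.002]
force: [0.4, 0.5, 0.6]
grip_width: 0.7
gripper_force: 0.0
```

Run:
```python
from h import *
t=snap('top','top9'); st=robot.get_state(); print(st['time'],st['tcp_pos'])
o=load('top0')['pixels']
# blade+cork area numeric: compare with top4 (bare cork): changed pixels
b=load('top4')['pixels']; d=cv2.absdiff(t['pixels'],b).sum(2)
print('weights/press diff vs top5',[int(cv2.absdiff(t['pixels'],load('top5')['pixels'])[145:260,x0:x1].max()) for x0,x1 in ((342,395),)])
cv2.imwrite('pics/m9.png',cv2.resize(t['pixels'][140:330,165:365],None,fx=3,fy=3,interpolation=cv2.INTER_CUBIC))
hsv=cv2.cvtColor(t['pixels'],cv2.COLOR_BGR2HSV)
m=((hsv[...,1]>112)&(hsv[...,0]<15)).astype(np.uint8)
k,l,stt,c=cv2.connectedComponentsWithStats(m[240:300,200:260])
for i in range(1,k):
    if stt[i][4]>60: print('handle',stt[i],c[i]+[200,240],cv2.minAreaRect(np.argwhere(l==i)[:,::-1].astype(np.float32)))
def expect(): 
    ax=np.array([np.cos(np.radians(26.7)),np.sin(np.radians(26.7))]); bc=np.array([.5543,.3158])
    print('expected blade px',proj(t,[*bc,.036]),'handle mid',proj(t,[*(bc-.128*ax),.044]))
    th=np.linspace(0,2*np.pi,24,endpoint=False)
    import math
    for r in (.070,.080): 
        px=[proj(t,[bc[0]+r*math.cos(a),bc[1]+r*math.sin(a),.036]) for a in th]
        print(r,[int(hsv[int(round(p[1])),int(round(p[0])),2]) for p in px])
expect()
```

```text
42.35 [ 0.3890456  -0.02338622  0.34653487]
weights/press diff vs top5 [192]
handle [ 15  13  24  35 356] [226.31179775 269.67977528] ((26.30000114440918, 29.60000228881836), (35.329872131347656, 9.838699340820312), 63.43495178222656)
expected blade px [207.6 229.4] handle mid [226.9 269.8]
0.07 [192, 200, 190, 203, 206, 200, 210, 210, 206, 215, 202, 189, 207, 218, 195, 208, 196, 180, 202, 196, 198, 190, 192, 180]
0.08 [184, 192, 191, 172, 182, 212, 182, 201, 190, 196, 217, 67, 102, 147, 145, 103, 110, 97, 99, 100, 94, 88, 108, 184]
```

Run:
```python
from h import *
t=load('top9'); b=load('top5'); d=cv2.absdiff(t['pixels'],b['pixels']).max(2)[145:260,342:395]
ys,xs=np.nonzero(d>30); print(len(ys), (xs.min()+342,xs.max()+342,ys.min()+145,ys.max()+145) if len(ys) else None)
for c in [(.65,-.1335,.03),(.574,-.1335,.03)]: 
    p=proj(t,c).astype(int); print(p, d[p[1]-145-9:p[1]-145+10,p[0]-342-9:p[0]-342+10].max())
d0=cv2.absdiff(t['pixels'],load('top0')['pixels']).max(2)
for n,(x0,x1,y0,y1) in dict(tread=(405,440,200,255),iso=(440,475,205,250),tape=(185,225,158,195),press=(260,345,145,240),jar=(480,520,192,228),roller=(400,456,115,185),sq=(484,530,262,293),red=(100,160,160,250),carton=(96,165,260,292),orange=(450,482,294,335)).items(): print(n,d0[y0:y1,x0:x1].max(), (d0[y0:y1,x0:x1]>30).sum())
```

```text
845 (np.int64(342), np.int64(378), np.int64(233), np.int64(259))
[367 196] 17
[367 222] 16
tread 27 0
iso 8 0
tape 8 0
press 178 180
jar 8 0
roller 9 0
sq 8 0
red 8 0
carton 8 0
orange 119 897
```

Run:
```python
from h import *
s=snap('scene','sc2'); print(redballs(s)); print(redballs(load('scene0')))
d=cv2.absdiff(s['pixels'],load('scene0')['pixels']).max(2)[245:310,105:165]; print((d>30).sum())
p=robot.job_done(); print(p)
```

```text
[([459.9, 177.4], 1520), ([422.6, 256.9], 161), ([122.3, 259.7], 61), ([410.3, 333.4], 1602), ([179.4, 322.7], 75)]
[([459.9, 177.4], 1520), ([422.6, 256.9], 161), ([122.2, 259.5], 64), ([410.3, 333.4], 1602), ([179.4, 322.7], 75)]
1742
the job is handed in; nothing more can be done
None
```

The job is done and handed in: the paddle was pressed with the treadle held fully down for about 5.2 s, then laid flat and centred back on the cork rest. Both weights that were there are upright in the pan and the isolator is off. The paddle was knocked aside once on the bed, so I re-centred it before switching on.

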